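# Reload the jar labeller

## Robot

A 6-joint arm with a two-finger parallel gripper is mounted at the origin on the work surface. World frame = base frame: x ahead of the robot, y to its left, z up, the work surface at z = 0. Lengths are in m, angles in degrees, forces in N, time in s.
With the tool pointing down it reaches from about 0.35 to 0.725 m from the base axis. Payload 4.3 kg.
Tool frame: the origin (TCP) lies midway between the tips of the shut fingers; the grasp point (between the pads) lies behind it (ctrl.grasp_offset is the z of the grasp point in the tool frame, in m); z points along the fingers, x is the direction in which the jaws open and shut, and the axes are right-handed (so a half turn about z gives the same grasp; the last joint's range is limited). The gripper opens to 85 mm and grips with 20 to 120 N. Pads are 22 mm wide; open, the fingers measure 114 mm over their backs; the gripper's body (76 mm by 85 mm) begins 54 mm behind the grasp point. The pads swing forward as they close: fully open they stand 13 mm farther back than shut.
Start: joints at [-75.648, 21.618, 4.641, 73.018, 0, 83.68], TCP at [0.203, -0.538, 0.231] pointing down, gripper open.
Joint ranges: [-156.06, 156.06], [-48.1, 94.91], [-58.44, 69.94], [-101.28, 121.22], [-78.64, 73.56], [-180, 180]. Speed limits (degrees/s): [147.25, 147.25, 180, 180, 180, 180].

## Interface

Orientations are given as [roll, pitch, yaw] about the fixed x, y, z axes, in that order (R = Rz(yaw) Ry(pitch) Rx(roll)).
In Python, from bench import ctrl gives the robot as it stands. The module is installed in compiled form; this text tells all that it offers.
- The arm moves only by the tool arm_command, never from a script. Its argument "targets" is a list of rows, each a list of 3 entries, a list of its own where there are three numbers: the shift along the world's x, y, z scaled (see below), then the turn, a rotation vector about the world's x, y, z scaled (see below), then the closure, from 0 (fully open) to 1 (shut). In form: [[[x, y, z], [ax, ay, az], claw], ...]. A call has 1 to 5 rows; each row shifts and turns the pose as measured when the row begins; what a row does not reach is not made up. The controller multiplies each number of a shift by 0.02 m and each number of a turn by 60 degrees. A row lasts 1/12 s, in which the tool goes at most 41.7 mm and 7.16 degrees, less where a joint would pass 70% of its speed; a pose out of reach is approached as far as the arm can. A call with a number of a shift or a turn outside -1 to 1 is refused whole. A call with a gripper value outside its range is refused whole. The fingers move at their own pace and stop on an object; "force" is the grip in N (left out, the last holds). Time passes only in rows, so rows that do not move let the fingers close. It gives the time, the measured TCP pose, the force and the opening at its end, in the units of the state.
- ctrl.read_state(): the state, without advancing time (a new reading comes with each control period).
- ctrl.grab_frame(name): name is "scene" or "side" or "wrist"; returns a dict with "img" (400x640x3 uint8, red, green, blue), "range_z" (400x640 float32, m along the optical axis (not along the pixel's ray), 0 where there is no reading), "fx", "fy", "cx", "cy" (pixels), "R" (3x3) and "t" (3): a world point X has camera coordinates R X + t; the wrist camera has in their place "hand_eye" (4x4, takes a point from camera to tool coordinates, whose origin is the TCP and whose axes are the tool frame's). Camera axes: x right, y down, z forward; pixel columns grow to the right and rows downward; lengths in m; the calibration is good to about 2 mm. A picture is of the moment at which its call begins: read the wrist's pose just before it.
- ctrl.hand_in(): hands the job in, once; it reports no verdict.
Trained networks look in the newest picture that a camera, given by its name, has taken for a name from the list of things; names that differ only in an ending like _2 or _b are one class to them, and where a whole thing is asked for, a point or a joint stands for the part that bears it (a point fixed in the world has none). Each returns a list of dicts, best first, with "score" (0 to 1); they miss things now and then, are a little off and sometimes report something else, mostly with a low value. They report only what shows in the picture. A call takes as long as a camera call. They do not tell look-alikes from the thing itself.
- ctrl.find_in(camera, query): "point" ([x, y, z] in m, in world coordinates, good to about 4 mm: the middle of the surface that is visible of it).
- ctrl.pinpoint(camera, query): "point" ([x, y, z] in m, in world coordinates, good to about 4 mm: a listed point, or the origin of a listed thing).
The state is a dict: "time": time; "joints": joint angles; "qd": joint speeds; "joint_efforts": joint torques, N m; "tcp_pos": TCP position; "tcp_rot": TCP orientation; "wrist_force": force on the tool from outside, world axes, zero at the start; "torque": the same for the moment, N m; "finger_gap": opening from 0.0 (shut) to 1.0 (fully open).
Only numpy, scipy, OpenCV 4.12 (cv2) and the standard library are available. Lean on these libraries where they do the work, as an engineer would, in place of code of your own. Each camera call takes 0.05 s, during which the arm holds its last target.

## Task

Get the jar labeller ready for the next batch: lift the spent core out of its two slotted cheeks and lay it in the grey tray, then lower the fresh label roll into the slots, without dropping it in, so that both axle ends sit fully home. Stand all the jam jars upright in a row in the infeed lane, between the machine's end wall and the sliding stop, and push the stop up snug so that no gaps are left. Leave the sauce bottle, the tape and the box of lids alone.

Things in the scene. Friction and masses are not known exactly. Their poses are not given: they have to be found in the camera images.
- labeller: Fixed bench-top jar labeller. Origin at bench level on the infeed lane's centre line; +y runs along the lane to the white head, x across it. Lane: floor top at z 6 mm, y -295 to 60 mm, 70 mm wide between two rails 4 mm thick, tops at z 24 mm. Head: x -70 to 70, y 60 to 230, top at z 60 mm; its face at y = 60 mm is the end wall of the lane. A motor stands on its far side (x 70 to 112, y 120 to 200, top at z 111 mm)
- seat (a point): Labeller point (0, 155, 120 mm): the axle's middle when both ends rest on the slot bottoms, axle along the labeller's x. Two cheeks stand on the head, inner faces at x -60 and 60 mm, 6 mm thick, tops at z 145 mm, 60 mm long in y; each has an open-topped vertical slot at y 155 mm, 14 mm wide, flaring to 34 mm in its top 10 mm, bottom at z 115 mm
- stop (a joint): Position (m) of the sliding end stop: 0 = drawn right back, its face 300 mm from the end wall; 0.225 = 75 mm from the wall. Gap between face and wall = 0.300 - value. Stays where it is left; slides with about 2.5 N of friction
- stop_handle (a point): Grip point of the stop's upright black handle, on the lane's centre line, 94 mm above the bench, axes as the labeller's. The handle is 30 mm across the lane (x), 16 mm along it (y), its top 17 mm above this point, free from 34 mm above the bench up. The stop's flat face lies 30 mm from this point towards the end wall (+y), 66 mm wide, top 60 mm above the bench
- core: The spent label roll: steel axle 10 mm in diameter and 152 mm long along its own x axis, with a bare cardboard core (46 mm in diameter, 50 mm wide) fixed on its middle, 0.15 kg. It starts seated in the slots. Origin at its centre, x runs along the axle
- roll: The fresh label roll: steel axle 10 mm in diameter and 152 mm long along its own x axis, with a full white roll (100 mm in diameter, 50 mm wide, flat sides) fixed on its middle, about 0.45 kg. It starts on the plywood chock, axle level. Origin at its centre, x runs along the axle
- roll_end1 (a point): Point on the fresh roll's axle, 63 mm from its middle (+x end), the part that goes into a slot
- roll_end2 (a point): Point on the fresh roll's axle, 63 mm from its middle (-x end), the part that goes into the other slot
- chock: Plywood rest for the spare roll, fixed: base 60 mm (x) by 110 mm (y), two bars along x, 76 mm apart, top 40 mm above the bench; the roll nests between the bars with its axle along the chock's x, 72 mm above the bench. Origin under its centre
- tray: Open grey plastic tray for spent cores, fixed: 200 mm (x) by 110 mm (y), 40 mm high, walls and floor about 4 mm thick. Origin under its centre
- jar1: One of the squat jam jars (three or four are present, all alike: upright cylinder 62 mm in diameter, 56 mm tall with its gold screw lid, about 0.22 kg, standing on the bench in front of the labeller). Origin at its centre, 28 mm above its base; z points to its lid
- jar2: One of the squat jam jars (three or four are present, all alike: upright cylinder 62 mm in diameter, 56 mm tall with its gold screw lid, about 0.22 kg, standing on the bench in front of the labeller). Origin at its centre, 28 mm above its base; z points to its lid
- jar3: One of the squat jam jars (three or four are present, all alike: upright cylinder 62 mm in diameter, 56 mm tall with its gold screw lid, about 0.22 kg, standing on the bench in front of the labeller). Origin at its centre, 28 mm above its base; z points to its lid
- jar4: One of the squat jam jars (three or four are present, all alike: upright cylinder 62 mm in diameter, 56 mm tall with its gold screw lid, about 0.22 kg, standing on the bench in front of the labeller). Origin at its centre, 28 mm above its base; z points to its lid
- sauce: Bystander: sauce bottle, 60 mm in diameter, 190 mm tall, origin under its centre
- tape: Bystander: roll of brown packing tape lying flat, 100 mm in diameter, 48 mm high, origin under its centre
- lidbox: Bystander: small carton of lids, 90 x 120 mm, 70 mm high, origin under its centre
Things that resemble listed ones, but are neither listed nor needed, are in the scene too. What is shaped like the core but purple is not meant.

How it is judged (in metres and radians):
At the end, for the whole second after the job is handed in: Core at rest in the tray; fresh roll's axle ends both within 3.5 mm of seated height, its middle within 10 mm of the seat; every jar upright on the lane floor in one row from the end wall, gaps under 5 mm; stop's face within 4 mm of the last jar; all at rest (x of core in the frame of tray between -0.096 and 0.096 m and y of core in the frame of tray between -0.05 and 0.05 m and height (world z) of core below 0.05 m and linear speed of core below 0.03 m/s and height (world z) of roll_end1 between 0.1165 and 0.1235 m and height (world z) of roll_end2 between 0.1165 and 0.1235 m and horizontal distance between roll and seat below 0.01 m and angle between the x axis of roll and the x axis of labeller, either way round below 0.06 rad and linear speed of each of roll, jar1, jar2, jar3, jar4 below 0.02 m/s and x of jar1 in the frame of labeller between -0.008 and 0.008 m and height (world z) of jar1 between 0.03 and 0.038 m and angle between each of jar1, jar2, jar3, jar4's own z axis and vertical below 0.08 rad and (y of jar1 in the frame of labeller between 0.024 and 0.037 m or (y of jar1 in the frame of labeller between -0.043 and -0.025 m and ((y of jar2 in the frame of labeller between 0.024 and 0.037 m and horizontal distance between jar1 and jar2 below 0.067 m) or (y of jar3 in the frame of labeller between 0.024 and 0.037 m and horizontal distance between jar1 and jar3 below 0.067 m) or (y of jar4 in the frame of labeller between 0.024 and 0.037 m and horizontal distance between jar1 and jar4 below 0.067 m))) or (y of jar1 in the frame of labeller between -0.11 and -0.087 m and ((y of jar2 in the frame of labeller between -0.043 and -0.025 m and horizontal distance between jar1 and jar2 below 0.067 m) or (y of jar3 in the frame of labeller between -0.043 and -0.025 m and horizontal distance between jar1 and jar3 below 0.067 m) or (y of jar4 in the frame of labeller between -0.043 and -0.025 m and horizontal distance between jar1 and jar4 below 0.067 m))) or (y of jar1 in the frame of labeller between -0.177 and -0.149 m and ((y of jar2 in the frame of labeller between -0.11 and -0.087 m and horizontal distance between jar1 and jar2 below 0.067 m) or (y of jar3 in the frame of labeller between -0.11 and -0.087 m and horizontal distance between jar1 and jar3 below 0.067 m) or (y of jar4 in the frame of labeller between -0.11 and -0.087 m and horizontal distance between jar1 and jar4 below 0.067 m)))) and x of jar2 in the frame of labeller between -0.008 and 0.008 m and height (world z) of jar2 between 0.03 and 0.038 m and (y of jar2 in the frame of labeller between 0.024 and 0.037 m or (y of jar2 in the frame of labeller between -0.043 and -0.025 m and ((y of jar1 in the frame of labeller between 0.024 and 0.037 m and horizontal distance between jar2 and jar1 below 0.067 m) or (y of jar3 in the frame of labeller between 0.024 and 0.037 m and horizontal distance between jar2 and jar3 below 0.067 m) or (y of jar4 in the frame of labeller between 0.024 and 0.037 m and horizontal distance between jar2 and jar4 below 0.067 m))) or (y of jar2 in the frame of labeller between -0.11 and -0.087 m and ((y of jar1 in the frame of labeller between -0.043 and -0.025 m and horizontal distance between jar2 and jar1 below 0.067 m) or (y of jar3 in the frame of labeller between -0.043 and -0.025 m and horizontal distance between jar2 and jar3 below 0.067 m) or (y of jar4 in the frame of labeller between -0.043 and -0.025 m and horizontal distance between jar2 and jar4 below 0.067 m))) or (y of jar2 in the frame of labeller between -0.177 and -0.149 m and ((y of jar1 in the frame of labeller between -0.11 and -0.087 m and horizontal distance between jar2 and jar1 below 0.067 m) or (y of jar3 in the frame of labeller between -0.11 and -0.087 m and horizontal distance between jar2 and jar3 below 0.067 m) or (y of jar4 in the frame of labeller between -0.11 and -0.087 m and horizontal distance between jar2 and jar4 below 0.067 m)))) and x of jar3 in the frame of labeller between -0.008 and 0.008 m and height (world z) of jar3 between 0.03 and 0.038 m and (y of jar3 in the frame of labeller between 0.024 and 0.037 m or (y of jar3 in the frame of labeller between -0.043 and -0.025 m and ((y of jar1 in the frame of labeller between 0.024 and 0.037 m and horizontal distance between jar3 and jar1 below 0.067 m) or (y of jar2 in the frame of labeller between 0.024 and 0.037 m and horizontal distance between jar3 and jar2 below 0.067 m) or (y of jar4 in the frame of labeller between 0.024 and 0.037 m and horizontal distance between jar3 and jar4 below 0.067 m))) or (y of jar3 in the frame of labeller between -0.11 and -0.087 m and ((y of jar1 in the frame of labeller between -0.043 and -0.025 m and horizontal distance between jar3 and jar1 below 0.067 m) or (y of jar2 in the frame of labeller between -0.043 and -0.025 m and horizontal distance between jar3 and jar2 below 0.067 m) or (y of jar4 in the frame of labeller between -0.043 and -0.025 m and horizontal distance between jar3 and jar4 below 0.067 m))) or (y of jar3 in the frame of labeller between -0.177 and -0.149 m and ((y of jar1 in the frame of labeller between -0.11 and -0.087 m and horizontal distance between jar3 and jar1 below 0.067 m) or (y of jar2 in the frame of labeller between -0.11 and -0.087 m and horizontal distance between jar3 and jar2 below 0.067 m) or (y of jar4 in the frame of labeller between -0.11 and -0.087 m and horizontal distance between jar3 and jar4 below 0.067 m)))) and x of jar4 in the frame of labeller between -0.008 and 0.008 m and height (world z) of jar4 between 0.03 and 0.038 m and (y of jar4 in the frame of labeller between 0.024 and 0.037 m or (y of jar4 in the frame of labeller between -0.043 and -0.025 m and ((y of jar1 in the frame of labeller between 0.024 and 0.037 m and horizontal distance between jar4 and jar1 below 0.067 m) or (y of jar2 in the frame of labeller between 0.024 and 0.037 m and horizontal distance between jar4 and jar2 below 0.067 m) or (y of jar3 in the frame of labeller between 0.024 and 0.037 m and horizontal distance between jar4 and jar3 below 0.067 m))) or (y of jar4 in the frame of labeller between -0.11 and -0.087 m and ((y of jar1 in the frame of labeller between -0.043 and -0.025 m and horizontal distance between jar4 and jar1 below 0.067 m) or (y of jar2 in the frame of labeller between -0.043 and -0.025 m and horizontal distance between jar4 and jar2 below 0.067 m) or (y of jar3 in the frame of labeller between -0.043 and -0.025 m and horizontal distance between jar4 and jar3 below 0.067 m))) or (y of jar4 in the frame of labeller between -0.177 and -0.149 m and ((y of jar1 in the frame of labeller between -0.11 and -0.087 m and horizontal distance between jar4 and jar1 below 0.067 m) or (y of jar2 in the frame of labeller between -0.11 and -0.087 m and horizontal distance between jar4 and jar2 below 0.067 m) or (y of jar3 in the frame of labeller between -0.11 and -0.087 m and horizontal distance between jar4 and jar3 below 0.067 m)))) and (y of jar1 in the frame of stop_handle between 0.05 and 0.065 m or y of jar2 in the frame of stop_handle between 0.05 and 0.065 m or y of jar3 in the frame of stop_handle between 0.05 and 0.065 m or y of jar4 in the frame of stop_handle between 0.05 and 0.065 m)); the robot touches nothing.
It fails at once if the fresh roll is dropped into the slots instead of being lowered (distance between roll and seat below 0.035 m and linear speed of roll above 0.6 m/s).
It fails at once if the sauce bottle, the tape or the box of lids is disturbed (moved more than 30 mm) (distance of any of sauce, tape, lidbox from where it was at the start of the episode above 0.03 m).
Of jar1, jar2, jar3, jar4 only 3 to 4 are there at a start; the rules pass over those that are not, and their reading is None.
At some moment in a run one of jar1, jar2, jar3, jar4 may be knocked a few centimetres aside while the robot is not near it.
It also fails if it takes over 210 s, if anything falls off the work surface, if the arm or the gripper's body presses on something with over 40 N, if the wrist force passes 120 N, or if a joint passes its speed limit or range.

## Working session

There is one attempt and no reset: what is moved stays moved. The work goes in short steps, Python scripts to look and compute and a tool call to move; the robot and the scene stay as the last step left them, time stands still between calls to the robot, and variables do not carry over. Pictures are saved under pics/ and viewed, and the job is handed in when it is done.

Besides the shell and the picture viewer there is one more tool, called after "Emit:" as a command line: name --argument value ..., lists and objects as JSON in quotes. arm_command: Moves the arm, as the interface text tells. Shifts and turns lie within -1 to 1; 1 stands for 0.02 m of shift or 60 degrees of turn. Its arguments: {"type":"object","properties":{"targets":{"type":"array"},"force":{"type":"number"}},"required":["targets"]}

```bash
ls; mkdir -p pics
cat > h.py <<'E'
from bench import ctrl
import numpy as np, cv2
def grab(n,fn=None):
    s=ctrl.read_state(); f=ctrl.grab_frame(n)
    if fn: cv2.imwrite('pics/'+fn+'.png',f['img'][:,:,::-1])
    return s,f
def cloud(f,s=None):
    z=f['range_z']; v,u=np.mgrid[:400,:640]
    P=np.stack([(u-f['cx'])/f['fx']*z,(v-f['cy'])/f['fy']*z,z],-1)
    if 'R' in f: W=(P-np.array(f['t']))@np.array(f['R'])
    else:
        from scipy.spatial.transform import Rotation as Ro
        H=np.array(f['hand_eye']); P=P@H[:3,:3].T+H[:3,3]
        r=Ro.from_euler('xyz',s['tcp_rot'],degrees=True).as_matrix()
        W=P@r.T+np.array(s['tcp_pos'])
    W[z<=0]=np.nan
    return W
E
python3 - <<'E'
from h import *
print(ctrl.read_state(), ctrl.grasp_offset)
for n in ['scene','side','wrist']:
    s,f=grab(n,n+'0')
    for q in ['labeller','seat','stop','stop_handle','core','roll','roll_end1','roll_end2','chock','tray','jar1','sauce','tape','lidbox']:
        for fn in (ctrl.find_in,ctrl.pinpoint):
            try: r=fn(n,q)
            except Exception as e: print(n,q,fn.__name__,e); continue
            print(n,q,fn.__name__,[(np.round(d['point'],3).tolist(),round(d['score'],2)) for d in r])
print(ctrl.read_state()['time'])
E
```

```text
pics
{'time': 0.0, 'joints': array([-7.56473702e+01,  2.16624957e+01,  4.56360790e+00,  7.30190657e+01,
        9.91271379e-04,  8.36802445e+01]), 'qd': array([-0.06419961, -0.09539809,  0.04437938,  0.05010762,  0.02359809,
       -0.00991776]), 'joint_efforts': array([ 1.39697338e-03, -4.63598263e+01,  2.69878900e+01,  2.07382918e-02,
       -9.32971648e-05, -3.80190343e-06]), 'tcp_pos': array([ 0.20283582, -0.53733572,  0.23035948]), 'tcp_rot': array([-1.79986031e+02,  1.17127625e-01, -6.93276015e+01]), 'wrist_force': array([-0.42190104,  0.94928333, -0.66449655]), 'torque': array([ 0.01852734, -0.01379665, -0.02822548]), 'finger_gap': 0.9989811210045889} -0.0187
scene labeller call [([0.66, 0.207, 0.052], 0.59)]
scene labeller call [([0.632, 0.051, -0.002], 0.6)]
scene seat call [([0.664, 0.206, 0.055], 0.93)]
scene seat call [([0.644, 0.206, 0.119], 0.98)]
scene stop call [([0.636, -0.092, 0.05], 0.7)]
scene stop call it knows: chock, core, jar, labeller, lidbox, roll, roll_end, sauce, seat, stop_handle, tape, tray
scene stop_handle call [([0.635, -0.089, 0.051], 0.67), ([0.46, 
[... 3513 characters left out ...]
391, 0.005], 0.2)]
wrist labeller call []
wrist labeller call []
wrist seat call []
wrist seat call []
wrist stop call []
wrist stop call it knows: chock, core, jar, labeller, lidbox, roll, roll_end, sauce, seat, stop_handle, tape, tray
wrist stop_handle call []
wrist stop_handle call []
wrist core call []
wrist core call []
wrist roll call []
wrist roll call []
wrist roll_end1 call []
wrist roll_end1 call []
wrist roll_end2 call []
wrist roll_end2 call []
wrist chock call []
wrist chock call []
wrist tray call []
wrist tray call []
wrist jar1 call []
wrist jar1 call []
wrist sauce call []
wrist sauce call []
wrist tape call []
wrist tape call []
wrist lidbox call []
wrist lidbox call []
4.2
```

View pics/scene0.png

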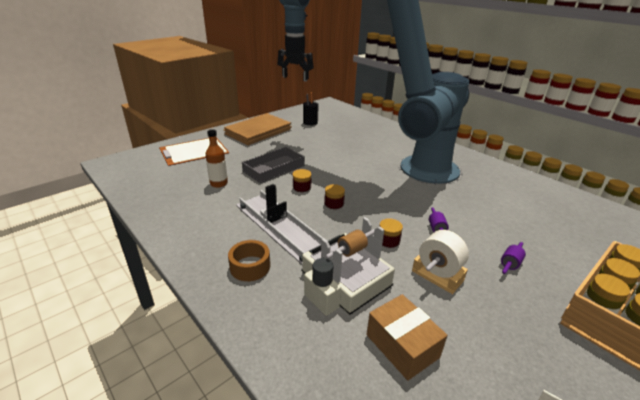

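View pics/side0.png

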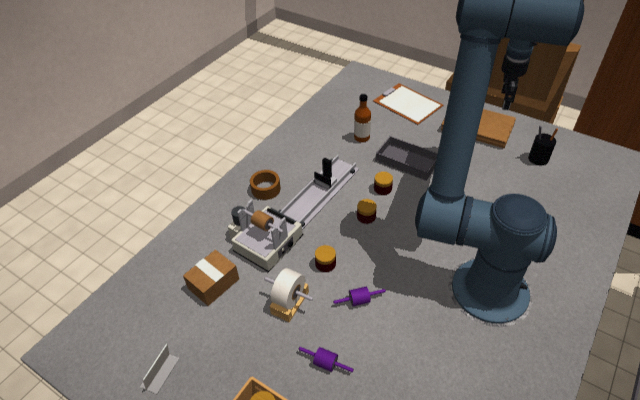

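```bash
cat > m1.py <<'E'
from h import *
import pickle
fs={}
for n in ['scene','side']:
    s,f=grab(n); fs[n]=f
pickle.dump(fs,open('f0.pkl','wb'))
E
python3 m1.py
cat > an.py <<'E'
import pickle,numpy as np,cv2
import types,sys
def cloud(f):
    z=f['range_z']; v,u=np.mgrid[:400,:640]
    P=np.stack([(u-f['cx'])/f['fx']*z,(v-f['cy'])/f['fy']*z,z],-1)
    W=(P-np.array(f['t']))@np.array(f['R']); W[z<=0]=np.nan; return W
fs=pickle.load(open(sys.argv[1] if len(sys.argv)>1 else 'f0.pkl','rb'))
for n,f in fs.items():
    W=cloud(f); c=f['img'].astype(int)
    def sel(x0,x1,y0,y1,z0,z1):
        m=(W[...,0]>x0)&(W[...,0]<x1)&(W[...,1]>y0)&(W[...,1]<y1)&(W[...,2]>z0)&(W[...,2]<z1); return W[m]
    print(n,'bench z',np.nanmedian(sel(0.3,0.36,-.2,.1,-.02,.02)[:,2]))
    for nm,b in dict(jarA=(.39,.51,-.25,-.13,.045,.07),jarB=(.38,.5,-.11,.01,.045,.07),jarC=(.39,.51,.11,.23,.045,.07),tray=(.3,.6,-.46,-.27,.03,.05),rollaxle=(.36,.56,.28,.40,.06,.13),core=(.55,.75,.16,.26,.115,.15),rails=(.55,.72,-.24,.06,.015,.03),handle=(.58,.68,-.17,-.06,.07,.12),face=(.57,.7,-.17,-.02,.03,.062),cheeks=(.55,.75,.15,.27,.135,.15),headtop=(.5,.75,.08,.32,.05,.07)).items():
        p=sel(*b)
        if len(p)<5: print(nm,len(p)); continue
        r=cv2.minAreaRect(p[:,:2].astype(np.float32)*1000)
        print(nm,len(p),np.round(p.mean(0),3),'rect',np.round(r[0],0),np.round(r[1],0),round(r[2],1),'zmax',round(np.percentile(p[:,2],95),3))
E
python3 an.py
```

```text
scene bench z 0.0012498707477461744
jarA 187 [ 0.457 -0.187  0.055] rect [ 454. -191.] [65. 56.] 51.2 zmax 0.059
jarB 225 [ 0.442 -0.049  0.056] rect [437. -53.] [60. 58.] 48.5 zmax 0.059
jarC 300 [0.451 0.178 0.056] rect [448. 175.] [58. 59.] 13.2 zmax 0.059
tray 400 [ 0.446 -0.358  0.037] rect [ 444. -361.] [203. 115.] 1.2 zmax 0.042
rollaxle 1456 [0.474 0.346 0.097] rect [464. 339.] [ 96. 108.] 52.0 zmax 0.122
core 1034 [0.645 0.216 0.132] rect [644. 211.] [ 61. 143.] 88.1 zmax 0.145
rails 533 [ 0.638 -0.072  0.022] rect [633. -89.] [297.  90.] 88.6 zmax 0.027
handle 158 [ 0.631 -0.113  0.094] rect [ 627. -117.] [18. 31.] 87.3 zmax 0.112
face 291 [ 0.633 -0.097  0.047] rect [ 628. -109.] [48. 67.] 88.4 zmax 0.061
cheeks 440 [0.643 0.214 0.141] rect [640. 211.] [ 61. 134.] 88.2 zmax 0.146
headtop 2435 [0.66  0.232 0.062] rect [660. 201.] [171. 180.] 87.6 zmax 0.067
side bench z -0.0011223059227144596
jarA 216 [ 0.45  -0.191  0.054] rect [ 450. -192.] [65. 59.] 81.0 zmax 0.059
jarB 246 [ 0.435 -0.051  0.054] rect [436. -53.] [59. 62.] 48.3 zmax 0.058
jarC 309 [0.444 0.175 0.054] rect [445. 173.] [58. 61.] 32.2 zmax 0.059
tray 316 [ 0.446 -0.355  0.036] rect [ 444. -362.] [203. 121.] 1.1 zmax 0.042
rollaxle 982 [0.451 0.348 0.099] rect [460. 336.] [105. 115.] 52.1 zmax 0.122
core 574 [0.636 0.214 0.131] rect [647. 210.] [ 64. 168.] 88.3 zmax 0.144
rails 356 [ 0.621 -0.08   0.021] rect [623. -89.] [299. 101.] 89.9 zmax 0.028
handle 103 [ 0.625 -0.113  0.094] rect [ 627. -116.] [33. 23.] 9.1 zmax 0.112
face 199 [ 0.624 -0.1    0.045] rect [ 629. -106.] [72. 48.] 3.7 zmax 0.06
cheeks 235 [0.638 0.212 0.14 ] rect [638. 210.] [ 63. 134.] 87.9 zmax 0.145
headtop 1560 [0.638 0.221 0.06 ] rect [657. 201.] [172. 183.] 87.7 zmax 0.066
```

Emit:
arm_command --targets '[[[0.6,1,0],[0,0,0.09],0],[[0.6,1,0],[0,0,0.09],0],[[0.6,1,0],[0,0,0.09],0],[[0.6,1,0],[0,0,0.09],0],[[0.6,1,0],[0,0,0.09],0]]' --force 40

```text
time: 4.72
tcp_pos: [0.2622, -0.439, 0.2305]
tcp_rot: [179.9, -0.1, -41.6]
wrist_force: [-0.1, 0.1, -0.0]
finger_gap: 1.001
```

Emit:
arm_command --targets '[[[0.6,1,0],[0,0,0.09],0],[[0.6,1,0],[0,0,0.09],0],[[0.6,1,0],[0,0,0.09],0],[[0.6,1,0],[0,0,0.09],0],[[0.6,1,0],[0,0,0.09],0]]'

```text
time: 5.13
tcp_pos: [0.3244, -0.3339, 0.231]
tcp_rot: [179.9, -0.2, -13.3]
wrist_force: [0.7, -0.5, 0.4]
finger_gap: 1.002
```

Emit:
arm_command --targets '[[[0.6,1,0],[0,0,0.09],0],[[0.6,1,0],[0,0,0.09],0],[[0.6,1,0],[0,0,0.09],0],[[0.6,1,0],[0,0,0.09],0],[[0.6,1,0],[0,0,0.09],0]]'

```text
time: 5.55
tcp_pos: [0.3868, -0.2286, 0.2318]
tcp_rot: [179.8, -0.3, 15.1]
wrist_force: [1.3, -0.0, 0.1]
finger_gap: 0.998
```

Emit:
arm_command --targets '[[[0.6,1,0],[0,0,0.09],0],[[0.6,1,0],[0,0,0.09],0],[[0.6,1,0],[0,0,0.09],0],[[0.6,1,0],[0,0,0.09],0],[[0.6,1,0],[0,0,0.09],0]]'

```text
time: 5.97
tcp_pos: [0.4493, -0.1231, 0.2328]
tcp_rot: [179.6, -0.4, 43.5]
wrist_force: [0.2, -0.3, -0.1]
finger_gap: 0.998
```

Emit:
arm_command --targets '[[[0.6,1,0],[0,0,0.08],0],[[0.6,1,0],[0,0,0.08],0],[[0.6,1,0],[0,0,0.08],0],[[0.6,1,0],[0,0,0.08],0],[[0.6,1,0],[0,0,0.08],0]]'

```text
time: 6.38
tcp_pos: [0.5119, -0.0174, 0.2336]
tcp_rot: [179.5, -0.4, 68.8]
wrist_force: [-0.6, 0.0, -0.6]
finger_gap: 1.003
```

Emit:
arm_command --targets '[[[0.6,1,0],[0,0,0.07],0],[[0.6,1,0],[0,0,0.06],0],[[0.6,1,0],[0,0,0.05],0],[[0.6,1,0],[0,0,0],0],[[0.6,1,0],[0,0,0],0]]'

```text
time: 6.8
tcp_pos: [0.5745, 0.0884, 0.2339]
tcp_rot: [179.5, -0.4, 80.4]
wrist_force: [0.5, -0.2, -0.1]
finger_gap: 0.996
```

Emit:
arm_command --targets '[[[0.6,1,0],[0,0,0.05],0],[[0.6,1,0],[0,0,0.04],0],[[0.6,1,0],[0,0,0.03],0],[[0.6,1,0],[0,0,0],0],[[0.6,1,0],[0,0,0],0]]'

```text
time: 7.22
tcp_pos: [0.6369, 0.1942, 0.2338]
tcp_rot: [179.4, -0.4, 88.0]
wrist_force: [-0.3, -0.7, 0.1]
finger_gap: 1.0
```

Emit:
arm_command --targets '[[[0.1,0.5,-0.4],[0,0,0],0],[[0,0.2,-0.4],[0,0,0],0],[[0,0,0],[0,0,0],0]]'

```text
time: 7.47
tcp_pos: [0.6403, 0.2128, 0.2151]
tcp_rot: [179.4, -0.4, 88.3]
wrist_force: [-0.4, 0.2, -0.1]
finger_gap: 1.001
```

```bash
cat >> h.py <<'E'
from scipy.spatial.transform import Rotation as Ro
def go(p,yaw):
    s=ctrl.read_state()
    r=Ro.from_euler('xyz',s['tcp_rot'],degrees=True); t=Ro.from_euler('xyz',[180,0,yaw],degrees=True)
    rv=np.degrees((t*r.inv()).as_rotvec())/60
    print('t',round(s['time'],2),'shift units total',np.round((np.array(p)-s['tcp_pos'])/0.02,2),'turn units',np.round(rv,4),'pose',np.round(s['tcp_pos'],4),np.round(s['tcp_rot'],2),'F',np.round(s['wrist_force'],1),'gap',round(s['finger_gap'],3))
E
python3 - <<'E'
from h import *
s,f=grab('wrist','w1')
print(s['tcp_pos'])
W=cloud(f,s)
import pickle; pickle.dump((s,f),open('w1.pkl','wb'))
print(f['hand_eye'])
for q in ['core','seat']: print(q,ctrl.pinpoint('wrist',q))
def rect(nm,x0,x1,y0,y1,z0,z1):
    m=(W[...,0]>x0)&(W[...,0]<x1)&(W[...,1]>y0)&(W[...,1]<y1)&(W[...,2]>z0)&(W[...,2]<z1); p=W[m]
    print(nm,len(p),p.mean(0) if len(p) else '',cv2.minAreaRect(p[:,:2].astype(np.float32)*1000) if len(p) else '')
rect('cheeks',.55,.75,.15,.27,.135,.15)
rect('corehi',.6,.69,.15,.27,.13,.15)
go([0.639,0.2105,.2],88)
E
```

```text
[0.64033485 0.21283554 0.21506582]
[[ 9.99999470e-01  1.70769232e-04 -1.01543930e-03 -2.10441861e-04]
 [ 1.00937137e-04  9.65145581e-01  2.61713579e-01 -6.69063996e-02]
 [ 1.02473938e-03 -2.61713543e-01  9.65145052e-01 -1.42463435e-01]
 [ 0.00000000e+00  0.00000000e+00  0.00000000e+00  1.00000000e+00]]
core [{'point': [0.6381, 0.2103, 0.1211], 'score': 0.76}]
seat []
cheeks 5911 [0.63845383 0.21006582 0.14077404] ((639.09619140625, 210.04379272460938), (60.1711311340332, 132.33963012695312), 87.90126037597656)
corehi 4841 [0.63679487 0.2101661  0.13904928] ((638.3873901367188, 210.1578369140625), (40.93061447143555, 51.61043167114258), 88.04950714111328)
t 7.62 shift units total [-0.08 -0.04 -0.87] turn units [-0.0066  0.0119 -0.0025] pose [0.6406 0.2113 0.2173] [179.3   -0.42  88.16] F [-0.5  0.5 -0.4] gap 0.999
```

Emit:
arm_command --targets '[[[-0.08,-0.07,-0.8],[-0.0066,0.012,-0.0025],0],[[0,0,-1],[0,0,0],0],[[0,0,-1],[0,0,0],0],[[0,0,-1],[0,0,0],0],[[0,0,-1],[0,0,0],0]]'

```text
time: 8.03
tcp_pos: [0.6414, 0.2048, 0.1236]
tcp_rot: [179.4, -0.0, 87.6]
wrist_force: [0.1, -0.0, 0.2]
finger_gap: 0.998
```

```bash
python3 -c "
from h import *
go([0.639,0.210,.098],88)"
```

```text
t 8.03 shift units total [-0.12  0.26 -1.28] turn units [0.     0.0102 0.0066] pose [0.6414 0.2048 0.1236] [ 1.7939e+02 -2.0000e-02  8.7600e+01] F [ 0.1 -0.   0.2] gap 0.998
```

Emit:
arm_command --targets '[[[-0.08,0.26,-0.6],[0,0.01,0.0066],0],[[0,0,-0.65],[0,0,0],0],[[0,0,0],[0,0,0],0]]'

```text
time: 8.28
tcp_pos: [0.6345, 0.2065, 0.0908]
tcp_rot: [-179.3, 0.2, 87.8]
wrist_force: [-1.0, 0.5, 1.2]
finger_gap: 1.0
```

```bash
python3 -c "
from h import *
go([0.639,0.210,.098],88)"
```

```text
t 8.28 shift units total [0.23 0.17 0.36] turn units [ 0.0031 -0.0118  0.003 ] pose [0.6345 0.2065 0.0908] [-179.3     0.21   87.82] F [-1.   0.5  1.2] gap 1.0
```

Emit:
arm_command --targets '[[[0.23,0.17,0.3],[0,-0.01,0],0],[[0,0,0],[0,0,0],0],[[0,0,0],[0,0,0],0]]'

```text
time: 8.53
tcp_pos: [0.639, 0.2095, 0.0978]
tcp_rot: [-179.8, 0.2, 87.8]
wrist_force: [-0.3, -0.6, 0.3]
finger_gap: 0.998
```

```bash
python3 -c "
from h import *
go([0.639,0.210,.098],88)"
```

```text
t 8.53 shift units total [0.   0.03 0.01] turn units [ 0.0034 -0.0027  0.004 ] pose [0.639  0.2095 0.0978] [-179.85    0.21   87.76] F [-0.3 -0.6  0.3] gap 0.998
```

Emit:
arm_command --targets '[[[0,0,0],[0,0,0],0.6],[[0,0,0],[0,0,0],0.8],[[0,0,0],[0,0,0],0.8],[[0,0,0],[0,0,0],0.8],[[0,0,0],[0,0,0],0.8]]' --force 40

```text
time: 8.95
tcp_pos: [0.642, 0.2104, 0.1026]
tcp_rot: [179.7, 0.1, 87.8]
wrist_force: [0.5, -0.0, -1.7]
finger_gap: 0.526
```

```bash
python3 -c "
from h import *
go([0.639,0.210,.098],88)"
```

```text
t 8.95 shift units total [-0.15 -0.02 -0.23] turn units [0.0017 0.0049 0.0036] pose [0.642  0.2104 0.1026] [1.797e+02 9.000e-02 8.778e+01] F [ 0.5 -0.  -1.7] gap 0.526
```

Emit:
arm_command --targets '[[[0,0,0.5],[0,0,0],0.8],[[0,0,0.8],[0,0,0],0.8],[[0,0,1],[0,0,0],0.8],[[0,0,1],[0,0,0],0.8],[[0,0,1],[0,0,0],0.8]]'

```text
time: 9.37
tcp_pos: [0.636, 0.209, 0.1861]
tcp_rot: [-179.4, 0.3, 87.8]
wrist_force: [1.4, 0.1, -1.2]
finger_gap: 0.525
```

Emit:
arm_command --targets '[[[-0.2,-0.4,0.3],[0,0,0],0.8],[[-0.36,-1,0],[0,0,0],0.8],[[-0.36,-1,0],[0,0,0],0.8],[[-0.36,-1,0],[0,0,0],0.8],[[-0.36,-1,0],[0,0,0],0.8]]'

```text
time: 9.78
tcp_pos: [0.6048, 0.1213, 0.1987]
tcp_rot: [179.9, 0.1, 88.2]
wrist_force: [0.2, -0.6, -1.5]
finger_gap: 0.524
```

Emit:
arm_command --targets '[[[-0.36,-1,0],[0,0,0],0.8],[[-0.36,-1,0],[0,0,0],0.8],[[-0.36,-1,0],[0,0,0],0.8],[[-0.36,-1,0],[0,0,0],0.8],[[-0.36,-1,0],[0,0,0],0.8]]'

```text
time: 10.2
tcp_pos: [0.5626, 0.0142, 0.1972]
tcp_rot: [-179.9, 0.2, 88.1]
wrist_force: [0.1, 0.0, -1.6]
finger_gap: 0.528
```

Emit:
arm_command --targets '[[[-0.36,-1,0],[0,0,0],0.8],[[-0.36,-1,0],[0,0,0],0.8],[[-0.36,-1,0],[0,0,0],0.8],[[-0.36,-1,0],[0,0,0],0.8],[[-0.36,-1,0],[0,0,0],0.8]]'

```text
time: 10.62
tcp_pos: [0.5195, -0.0923, 0.1957]
tcp_rot: [-179.7, 0.3, 88.1]
wrist_force: [0.5, -0.1, -1.7]
finger_gap: 0.526
```

```bash
python3 -c "
from h import *
go([0.444,-0.3615,.16],91)"
```

```text
t 10.62 shift units total [ -3.77 -13.46  -1.79] turn units [ 0.0048 -0.0058  0.0487] pose [ 0.5195 -0.0923  0.1957] [-179.66    0.29   88.08] F [ 0.5 -0.1 -1.7] gap 0.526
```

Emit:
arm_command --targets '[[[-0.28,-1,0],[0,0,0.01],0.8],[[-0.28,-1,0],[0,0,0.01],0.8],[[-0.28,-1,0],[0,0,0.01],0.8],[[-0.28,-1,0],[0,0,0.01],0.8],[[-0.28,-1,0],[0,0,0.01],0.8]]'

```text
time: 11.03
tcp_pos: [0.484, -0.1977, 0.1943]
tcp_rot: [-179.4, 0.3, 91.1]
wrist_force: [1.3, -0.2, -0.7]
finger_gap: 0.529
```

Emit:
arm_command --targets '[[[-0.28,-1,-0.2],[0,0,0],0.8],[[-0.28,-1,-0.3],[0,0,0],0.8],[[-0.28,-1,-0.4],[0,0,0],0.8],[[-0.28,-1,-0.4],[0,0,0],0.8],[[-0.28,-1,-0.4],[0,0,0],0.8]]'

```text
time: 11.45
tcp_pos: [0.4506, -0.3034, 0.1602]
tcp_rot: [-179.5, 0.4, 91.0]
wrist_force: [0.2, 0.0, -1.5]
finger_gap: 0.523
```

Emit:
arm_command --targets '[[[-0.28,-1,0],[0,0,0],0.8],[[-0.2,-0.6,0],[0,0,0],0.8],[[-0.1,-0.3,0],[0,0,0],0.8],[[0,0,0],[0,0,0],0.8]]'

```text
time: 11.78
tcp_pos: [0.4329, -0.3453, 0.157]
tcp_rot: [-179.2, 0.2, 90.7]
wrist_force: [0.9, 0.5, -1.1]
finger_gap: 0.528
```

```bash
python3 -c "
from h import *
go([0.444,-0.3615,.010],91)
s,f=grab('wrist','w2')
for q in ['core','tray']: print(q,ctrl.pinpoint('wrist',q))"
```

```text
t 11.78 shift units total [ 0.55 -0.81 -7.35] turn units [ 0.0043 -0.0134  0.0052] pose [ 0.4329 -0.3453  0.157 ] [-179.19    0.25   90.69] F [ 0.9  0.5 -1.1] gap 0.528
core [{'point': [0.4308, -0.3458, 0.1757], 'score': 0.71}]
tray [{'point': [0.4462, -0.3606, -0.0001], 'score': 0.63}]
```

View pics/w2.png

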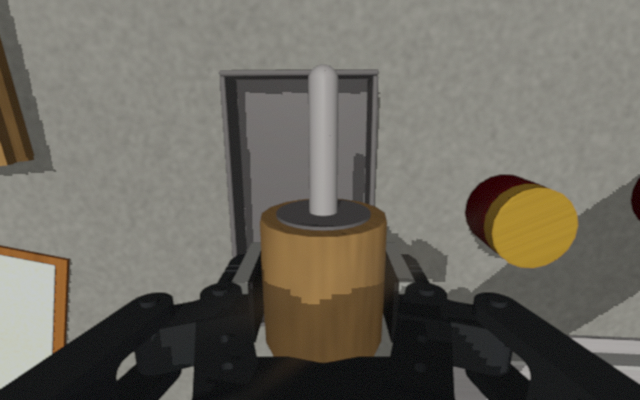

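Emit:
arm_command --targets '[[[0.3,-0.4,-0.6],[0,-0.007,0],0.8],[[0.25,-0.4,-1],[0,-0.006,0],0.8],[[0,0,-1],[0,0,0],0.8],[[0,0,-1],[0,0,0],0.8],[[0,0,-1],[0,0,0],0.8]]'

```text
time: 12.35
tcp_pos: [0.4524, -0.3583, 0.0701]
tcp_rot: [179.3, 0.7, 91.3]
wrist_force: [0.8, -0.7, -1.0]
finger_gap: 0.524
```

```bash
python3 -c "
from h import *
go([0.444,-0.3615,.012],91)"
```

```text
t 12.35 shift units total [-0.42 -0.16 -2.91] turn units [ 0.0123  0.0121 -0.0054] pose [ 0.4524 -0.3583  0.0701] [179.29   0.75  91.32] F [ 0.8 -0.7 -1. ] gap 0.524
```

Emit:
arm_command --targets '[[[-0.3,-0.15,-0.9],[0.006,0.006,0],0.8],[[0,0,-0.8],[0,0,0],0.8],[[0,0,-0.5],[0,0,0],0.8],[[0,0,-0.3],[0,0,0],0.8],[[0,0,0],[0,0,0],0.8]]'

```text
time: 12.77
tcp_pos: [0.4471, -0.3537, 0.0149]
tcp_rot: [179.8, 0.1, 91.8]
wrist_force: [-0.7, -0.3, -2.1]
finger_gap: 0.524
```

```bash
python3 -c "
from h import *
go([0.444,-0.3615,.012],91)"
```

```text
t 12.77 shift units total [-0.16 -0.39 -0.15] turn units [ 0.0008  0.0031 -0.014 ] pose [ 0.4471 -0.3537  0.0149] [1.7981e+02 5.0000e-02 9.1840e+01] F [-0.7 -0.3 -2.1] gap 0.524
```

Emit:
arm_command --targets '[[[-0.1,-0.4,-0.1],[0,0,-0.01],0.8],[[0,0,0],[0,0,0],0.8]]'

```text
time: 12.93
tcp_pos: [0.4461, -0.3618, 0.0139]
tcp_rot: [179.8, 0.1, 91.3]
wrist_force: [0.1, -0.7, -1.4]
finger_gap: 0.525
```

```bash
python3 -c "
from h import *
go([0.444,-0.3615,.012],91)"
```

```text
t 12.93 shift units total [-0.1   0.02 -0.1 ] turn units [ 0.0017  0.0039 -0.0051] pose [ 0.4461 -0.3618  0.0139] [1.7977e+02 1.1000e-01 9.1310e+01] F [ 0.1 -0.7 -1.4] gap 0.525
```

Emit:
arm_command --targets '[[[0,0,-0.2],[0,0,0],0.8],[[0,0,0],[0,0,0],0.4],[[0,0,0],[0,0,0],0.36],[[0,0,0],[0,0,0],0.36],[[0,0,0.3],[0,0,0],0.36]]'

```text
time: 13.35
tcp_pos: [0.4482, -0.3647, 0.0188]
tcp_rot: [179.5, 0.4, 91.2]
wrist_force: [-0.1, 0.8, 0.2]
finger_gap: 0.638
```

Emit:
arm_command --targets '[[[0,0,0.6],[0,0,0],0.36],[[0,0,1],[0,0,0],0.36],[[0,0,1],[0,0,0],0.3],[[0,0,1],[0,0,0],0.2],[[0,0,1],[0,0,0],0]]'

```text
time: 13.77
tcp_pos: [0.4458, -0.3624, 0.1136]
tcp_rot: [179.7, 0.1, 91.2]
wrist_force: [-0.8, -0.5, -0.4]
finger_gap: 0.918
```

Emit:
arm_command --targets '[[[0,0.3,1],[0,0,-0.11],0],[[0,0.7,1],[0,0,-0.11],0],[[0,1,0.5],[0,0,-0.11],0],[[0,1,0],[0,0,-0.11],0],[[0,1,0],[0,0,-0.11],0]]'

```text
time: 14.18
tcp_pos: [0.4493, -0.2873, 0.1766]
tcp_rot: [178.8, 0.5, 56.4]
wrist_force: [-0.5, -0.3, -0.6]
finger_gap: 0.998
```

```bash
python3 -c "
from h import *
go([0.45,-0.192,.15],-2)
s,f=grab('scene','s3')
print(ctrl.pinpoint('scene','core'))
for j in range(2):
  print(ctrl.pinpoint(['scene','side'][j],'jar1') if j==0 else (grab('side','sd3') and ctrl.pinpoint('side','jar1')))
"
```

```text
t 14.18 shift units total [ 0.03  4.76 -1.33] turn units [ 0.023   0.0019 -0.974 ] pose [ 0.4493 -0.2873  0.1766] [178.77   0.5   56.44] F [-0.5 -0.3 -0.6] gap 0.998
[{'point': [0.4454, -0.3634, 0.0232], 'score': 0.77}, {'point': [0.3002, 0.2286, 0.0224], 'score': 0.62}, {'point': [0.2771, 0.4365, 0.0256], 'score': 0.6}]
[{'point': [0.4497, -0.193, 0.0292], 'score': 0.84}, {'point': [0.4312, -0.0554, 0.0302], 'score': 0.64}, {'point': [0.4485, 0.1724, 0.027], 'score': 0.58}]
[{'point': [0.4544, -0.1916, 0.0298], 'score': 0.89}, {'point': [0.4336, -0.0523, 0.0295], 'score': 0.83}, {'point': [0.4451, 0.1719, 0.0262], 'score': 0.72}]
```

View pics/s3.png

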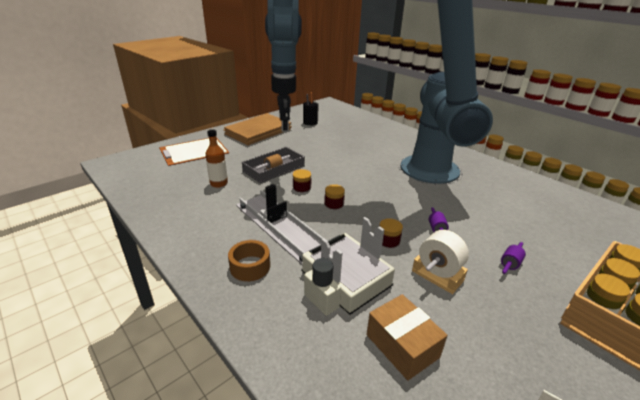

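Emit:
arm_command --targets '[[[0,1,0],[0,0,-0.11],0],[[0,1,0],[0,0,-0.11],0],[[0,1,0],[0,0,-0.11],0],[[0,0.8,-0.5],[0.01,0,-0.11],0],[[0,0.5,-0.5],[0.01,0,-0.11],0]]'

```text
time: 14.85
tcp_pos: [0.4504, -0.2069, 0.1559]
tcp_rot: [179.7, -0.1, 22.3]
wrist_force: [0.8, 0.5, -0.2]
finger_gap: 1.004
```

Emit:
arm_command --targets '[[[0,0.2,-0.5],[0,0,-0.11],0],[[0,0,-0.5],[0,0,-0.11],0],[[0,0,0],[0,0,-0.11],0],[[0,0,0],[0,0,-0.08],0],[[0,0,0],[0,0,0],0]]'

```text
time: 15.27
tcp_pos: [0.4489, -0.2041, 0.1315]
tcp_rot: [179.8, 0.2, -3.6]
wrist_force: [-0.1, 0.3, -1.5]
finger_gap: 1.004
```

```bash
cat > jl.py <<'E'
from h import *
import sys
s,f=grab('wrist',sys.argv[1]); W=cloud(f,s)
g=(W[...,2]>.046)&(W[...,2]<.066)
n,l=cv2.connectedComponents(g.astype(np.uint8))
for i in range(1,n):
    p=W[l==i]
    if len(p)<400: continue
    (c,r)=cv2.minEnclosingCircle(p[:,:2].astype(np.float32)*1000); print('blob',len(p),np.round(c,1),round(r,1),np.round(p.mean(0),4))
print([(np.round(d['point'],3),d['score']) for d in ctrl.pinpoint('wrist','jar1')])
E
python3 jl.py w4; python3 -c "
from h import *
go([0.451,-0.192,.020],-2)"
```

```text
blob 873 [ 623.5 -119.4] 14.2 [ 0.6135 -0.1192  0.0563]
blob 7164 [ 451.  -194.2] 30.6 [ 0.4509 -0.1928  0.0557]
[(array([ 0.446, -0.191,  0.028]), 0.59)]
t 15.37 shift units total [ 0.09  0.61 -5.59] turn units [ 0.003  -0.0033  0.0228] pose [ 0.4492 -0.2042  0.1319] [179.81   0.19  -3.37] F [-0.5  0.8 -0. ] gap 1.0
```

View pics/w4.png

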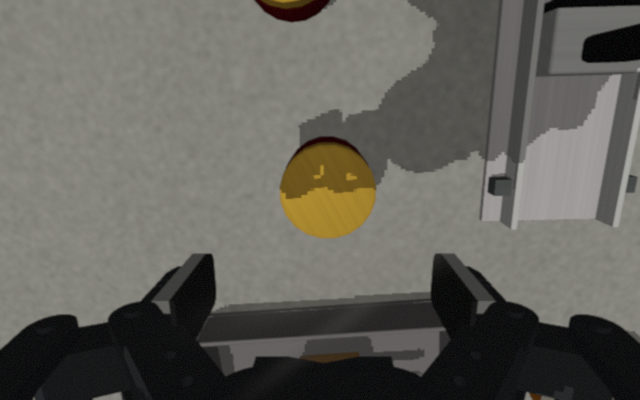

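Emit:
arm_command --targets '[[[0.1,0.55,-0.6],[0,0,0.022],0],[[0,0,-1],[0,0,0],0],[[0,0,-1],[0,0,0],0],[[0,0,-1],[0,0,0],0],[[0,0,0],[0,0,0],0]]'

```text
time: 15.78
tcp_pos: [0.4546, -0.1971, 0.0602]
tcp_rot: [179.6, -0.2, -1.4]
wrist_force: [-1.0, 0.6, -0.7]
finger_gap: 1.001
```

```bash
python3 -c "
from h import *
go([0.451,-0.193,.020],-2)"
```

```text
t 15.78 shift units total [-0.18  0.2  -2.01] turn units [ 0.0076  0.0037 -0.0097] pose [ 0.4546 -0.1971  0.0602] [179.55  -0.23  -1.42] F [-1.   0.6 -0.7] gap 1.001
```

Emit:
arm_command --targets '[[[-0.18,0.2,-0.8],[0.007,0.003,-0.009],0],[[0,0,-0.8],[0,0,0],0],[[0,0,-0.2],[0,0,0],0],[[0,0,0],[0,0,0],0]]'

```text
time: 16.12
tcp_pos: [0.4526, -0.1952, 0.0258]
tcp_rot: [179.9, -0.2, -1.7]
wrist_force: [0.1, -0.4, -0.1]
finger_gap: 0.999
```

```bash
python3 -c "
from h import *
go([0.451,-0.193,.020],-2)"
```

```text
t 16.12 shift units total [-0.08  0.11 -0.29] turn units [ 0.0018  0.0028 -0.0051] pose [ 0.4526 -0.1952  0.0258] [ 1.799e+02 -1.700e-01 -1.690e+00] F [ 0.1 -0.4 -0.1] gap 0.999
```

Emit:
arm_command --targets '[[[-0.08,0.1,-0.2],[0,0,0],0],[[0,0,0],[0,0,0],0.5],[[0,0,0],[0,0,0],0.6],[[0,0,0],[0,0,0],0.6],[[0,0,0],[0,0,0],0.6]]'

```text
time: 16.53
tcp_pos: [0.4536, -0.195, 0.0257]
tcp_rot: [179.7, -0.5, -1.6]
wrist_force: [-0.4, 0.9, -2.3]
finger_gap: 0.715
```

Emit:
arm_command --targets '[[[0,0,0.5],[0,0,0],0.6],[[0,0,0.8],[0,0,0],0.6],[[0,0,1],[0,0,0],0.6],[[0,0,0.7],[0,0,0],0.6],[[0.2,0.2,0],[0,0,0],0.6]]'

```text
time: 16.95
tcp_pos: [0.4549, -0.1897, 0.0868]
tcp_rot: [179.9, -0.2, -1.6]
wrist_force: [0.6, -0.4, -1.1]
finger_gap: 0.714
```

```bash
python3 -c "
from h import *
go([0.630,-0.047,.075],-2)"
```

```text
t 16.95 shift units total [ 8.76  7.14 -0.59] turn units [ 0.0024  0.003  -0.0063] pose [ 0.4549 -0.1897  0.0868] [179.86  -0.19  -1.62] F [ 0.6 -0.4 -1.1] gap 0.714
```

Emit:
arm_command --targets '[[[0.7,1,0],[0,0,0],0.6],[[0.7,1,0],[0,0,0],0.6],[[0.7,1,0],[0,0,0],0.6],[[0.8,1,0],[0,0,0],0.6],[[0.9,1,0],[0,0,0],0.6]]'

```text
time: 17.37
tcp_pos: [0.5316, -0.0878, 0.085]
tcp_rot: [179.8, -0.1, -2.1]
wrist_force: [1.2, -0.4, -2.5]
finger_gap: 0.714
```

Emit:
arm_command --targets '[[[1,0.8,0],[0,0,0],0.6],[[1,0.4,0],[0,0,0],0.6],[[1,0.1,0],[0,0,0],0.6],[[0.9,0,0],[0,0,0],0.6],[[0.5,0,0],[0,0,0],0.6]]'

```text
time: 17.78
tcp_pos: [0.6221, -0.051, 0.0788]
tcp_rot: [-180.0, 0.2, -1.6]
wrist_force: [-0.1, 0.0, -2.7]
finger_gap: 0.714
```

```bash
python3 -c "
from h import *
go([0.630,-0.047,.033],-2)"
```

```text
t 17.78 shift units total [ 0.39  0.2  -2.29] turn units [-0.0009 -0.0033 -0.0068] pose [ 0.6221 -0.051   0.0788] [-179.95    0.2    -1.59] F [-0.1  0.  -2.7] gap 0.714
```

Emit:
arm_command --targets '[[[0.4,0.1,-0.2],[0,0,-0.006],0.6],[[0,0,0],[0,0,0],0.6]]'

```text
time: 17.95
tcp_pos: [0.6325, -0.0474, 0.0721]
tcp_rot: [-179.9, 0.2, -1.9]
wrist_force: [0.9, 0.1, -2.8]
finger_gap: 0.715
```

```bash
python3 -c "
from h import *
go([0.630,-0.050,.033],-2)"
```

```text
t 17.95 shift units total [-0.12 -0.13 -1.95] turn units [-0.0016 -0.0034 -0.0018] pose [ 0.6325 -0.0474  0.0721] [-179.91    0.21   -1.89] F [ 0.9  0.1 -2.8] gap 0.715
```

Emit:
arm_command --targets '[[[-0.12,-0.1,-0.5],[0,0,0],0.6],[[0,0,-0.4],[0,0,0],0.6],[[0,0,0],[0,0,0],0.6]]'

```text
time: 18.2
tcp_pos: [0.6283, -0.0484, 0.0509]
tcp_rot: [-179.9, 0.4, -1.9]
wrist_force: [-0.7, -0.4, -2.8]
finger_gap: 0.714
```

```bash
python3 -c "
from h import *
go([0.630,-0.050,.033],-2)"
```

```text
t 18.2 shift units total [ 0.08 -0.08 -0.89] turn units [-0.0022 -0.0068 -0.0023] pose [ 0.6283 -0.0484  0.0509] [-179.88    0.41   -1.86] F [-0.7 -0.4 -2.8] gap 0.714
```

Emit:
arm_command --targets '[[[0.08,-0.06,-0.35],[0,-0.006,0],0.6],[[0,0,-0.25],[0,0,0],0.6],[[0,0,0],[0,0,0],0.6]]'

```text
time: 18.45
tcp_pos: [0.6278, -0.0495, 0.037]
tcp_rot: [-179.8, 0.2, -1.9]
wrist_force: [0.5, -0.7, -1.9]
finger_gap: 0.714
```

```bash
python3 -c "
from h import *
go([0.630,-0.050,.033],-2)"
```

```text
t 18.45 shift units total [ 0.11 -0.02 -0.2 ] turn units [-0.0028 -0.003  -0.0016] pose [ 0.6278 -0.0495  0.037 ] [-179.84    0.19   -1.9 ] F [ 0.5 -0.7 -1.9] gap 0.714
```

Emit:
arm_command --targets '[[[0.1,0,-0.2],[0,0,0],0.6],[[0,0,0],[0,0,0],0.6]]'

```text
time: 18.62
tcp_pos: [0.6294, -0.0496, 0.0326]
tcp_rot: [-179.8, 0.2, -1.9]
wrist_force: [0.2, -0.3, -1.7]
finger_gap: 0.717
```

```bash
python3 -c "
from h import *
go([0.630,-0.050,.033],-2)"
```

```text
t 18.62 shift units total [ 0.03 -0.02  0.02] turn units [-0.003  -0.0035 -0.0012] pose [ 0.6294 -0.0496  0.0326] [-179.83    0.21   -1.93] F [ 0.2 -0.3 -1.7] gap 0.717
```

Emit:
arm_command --targets '[[[0,0,0],[0,0,0],0.2],[[0,0,0],[0,0,0],0],[[0,0,0],[0,0,0],0],[[0,0,0.5],[0,0,0],0],[[0,0,1],[0,0,0],0]]'

```text
time: 19.03
tcp_pos: [0.6286, -0.0496, 0.0624]
tcp_rot: [-179.8, 0.4, -1.9]
wrist_force: [-0.2, 0.5, -0.3]
finger_gap: 1.002
```

Emit:
arm_command --targets '[[[-0.3,0,1],[0,0,0],0],[[-1,-0.05,1],[0,0,0],0],[[-1,-0.05,0.5],[0,0,0],0],[[-1,-0.05,0],[0,0,0],0],[[-1,-0.05,0],[0,0,0],0]]'

```text
time: 19.45
tcp_pos: [0.5498, -0.0549, 0.1254]
tcp_rot: [-180.0, -0.8, -1.9]
wrist_force: [0.3, 0.5, -0.5]
finger_gap: 0.999
```

Emit:
arm_command --targets '[[[-1,0,0],[0,0,0],0],[[-1,0,0],[0,0,0],0],[[-1,0,0],[0,0,0],0],[[-1,0,0],[0,0,0],0],[[-0.4,0,0],[0,0,0],0]]'

```text
time: 19.87
tcp_pos: [0.4598, -0.0556, 0.1335]
tcp_rot: [179.9, -1.4, -1.9]
wrist_force: [-0.2, 0.6, 0.6]
finger_gap: 0.997
```

```bash
python3 jl.py w5; python3 -c "
from h import *
go([0.434,-0.054,.025],-2)"
```

```text
blob 8206 [628.  -48.8] 31.3 [ 0.6241 -0.0472  0.0606]
blob 6943 [435.7 -54.4] 30.5 [ 0.436  -0.0529  0.0557]
blob 1598 [627.4 -89.9] 33.6 [ 0.6252 -0.0898  0.0563]
blob 904 [ 625.8 -116.7] 15.9 [ 0.62   -0.1131  0.0563]
[(array([ 0.438, -0.056,  0.027]), 0.85), (array([ 0.627, -0.051,  0.034]), 0.6)]
t 19.97 shift units total [-1.37  0.09 -5.43] turn units [ 0.0033  0.0255 -0.0022] pose [ 0.4614 -0.0558  0.1336] [179.85  -1.54  -1.87] F [0.7 0.2 0.1] gap 0.999
```

View pics/w5.png

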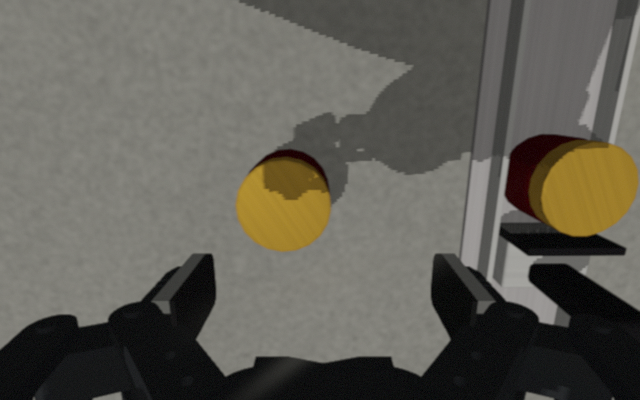

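Emit:
arm_command --targets '[[[-0.7,0.1,-0.3],[0,0.015,0],0],[[-0.6,0,-1],[0,0.01,0],0],[[0,0,-1],[0,0,0],0],[[0,0,-1],[0,0,0],0],[[0,0,0],[0,0,0],0]]'

```text
time: 20.38
tcp_pos: [0.4459, -0.0559, 0.071]
tcp_rot: [179.6, -1.0, -1.9]
wrist_force: [-1.1, 0.6, 0.1]
finger_gap: 1.002
```

```bash
python3 -c "
from h import *
go([0.4357,-0.0535,.025],-2)"
```

```text
t 20.38 shift units total [-0.51  0.12 -2.3 ] turn units [ 0.0069  0.0164 -0.0024] pose [ 0.4459 -0.0559  0.071 ] [179.62  -1.    -1.85] F [-1.1  0.6  0.1] gap 1.002
```

Emit:
arm_command --targets '[[[-0.5,0.12,0],[0.006,0.016,0],0],[[0,0,-1],[0,0,0],0],[[0,0,-0.9],[0,0,0],0],[[0,0,-0.2],[0,0,0],0],[[0,0,0],[0,0,0],0]]'

```text
time: 20.8
tcp_pos: [0.4421, -0.0545, 0.0329]
tcp_rot: [179.9, -0.3, -1.8]
wrist_force: [-0.6, 0.1, -0.2]
finger_gap: 0.998
```

```bash
python3 -c "
from h import *
go([0.4357,-0.0535,.025],-2)"
```

```text
t 20.8 shift units total [-0.32  0.05 -0.4 ] turn units [ 0.0015  0.0054 -0.0033] pose [ 0.4421 -0.0545  0.0329] [179.92  -0.32  -1.8 ] F [-0.6  0.1 -0.2] gap 0.998
```

Emit:
arm_command --targets '[[[-0.32,0.05,-0.4],[0,0.005,0],0],[[0,0,0],[0,0,0],0.5],[[0,0,0],[0,0,0],0.6],[[0,0,0],[0,0,0],0.6],[[0,0,0],[0,0,0],0.6]]'

```text
time: 21.22
tcp_pos: [0.4384, -0.0542, 0.0283]
tcp_rot: [179.9, -0.3, -1.8]
wrist_force: [0.6, -0.8, -1.5]
finger_gap: 0.715
```

```bash
python3 -c "
from h import *
go([0.6324,0.017,.085],-2)"
```

```text
t 21.22 shift units total [9.7  3.56 2.83] turn units [ 0.0026  0.0045 -0.0035] pose [ 0.4384 -0.0542  0.0283] [179.85  -0.28  -1.79] F [ 0.6 -0.8 -1.5] gap 0.715
```

Emit:
arm_command --targets '[[[0,0,0.6],[0,0,0],0.6],[[0,0.3,1],[0,0,0],0.6],[[0.5,0.7,1],[0,0,0],0.6],[[1,1,0.8],[0,0,0],0.6],[[1,0.8,0],[0,0,0],0.6]]'

```text
time: 21.63
tcp_pos: [0.4815, 0.0023, 0.0977]
tcp_rot: [179.9, 0.4, -2.2]
wrist_force: [0.6, -0.8, -2.7]
finger_gap: 0.712
```

Emit:
arm_command --targets '[[[1,0.5,0],[0,0,0],0.6],[[1,0.15,0],[0,0,0],0.6],[[1,0,0],[0,0,0],0.6],[[1,0,0],[0,0,0],0.6],[[1,0,0],[0,0,0],0.6]]'

```text
time: 22.05
tcp_pos: [0.5846, 0.0207, 0.0995]
tcp_rot: [180.0, 0.3, -1.9]
wrist_force: [-0.1, -0.9, -2.6]
finger_gap: 0.711
```

```bash
python3 -c "
from h import *
go([0.6324,0.0165,.0345],-2)"
```

```text
t 22.05 shift units total [ 2.39 -0.21 -3.25] turn units [ 0.0003 -0.0057 -0.0023] pose [0.5846 0.0207 0.0995] [179.97   0.34  -1.86] F [-0.1 -0.9 -2.6] gap 0.711
```

Emit:
arm_command --targets '[[[1,-0.1,0],[0,0,0],0.6],[[0.9,0,-0.5],[0,0,0],0.6],[[0.4,0,-0.7],[0,0,0],0.6],[[0,0,0],[0,0,0],0.6]]'

```text
time: 22.38
tcp_pos: [0.6367, 0.019, 0.0746]
tcp_rot: [180.0, 0.2, -1.8]
wrist_force: [-0.9, -0.2, -3.3]
finger_gap: 0.711
```

```bash
python3 -c "
from h import *
go([0.6324,0.0165,.0345],-2)"
```

```text
t 22.38 shift units total [-0.21 -0.12 -2.01] turn units [ 0.0004 -0.0027 -0.0031] pose [0.6367 0.019  0.0746] [ 1.7997e+02  1.6000e-01 -1.8100e+00] F [-0.9 -0.2 -3.3] gap 0.711
```

Emit:
arm_command --targets '[[[-0.21,-0.12,-0.5],[0,0,0],0.6],[[0,0,-0.35],[0,0,0],0.6],[[0,0,0],[0,0,0],0.6]]'

```text
time: 22.63
tcp_pos: [0.6313, 0.0168, 0.0565]
tcp_rot: [180.0, 0.3, -1.8]
wrist_force: [-0.3, 0.1, -2.5]
finger_gap: 0.713
```

```bash
python3 -c "
from h import *
go([0.6324,0.0165,.0345],-2)"
```

```text
t 22.63 shift units total [ 0.05 -0.01 -1.1 ] turn units [ 0.     -0.0051 -0.0033] pose [0.6313 0.0168 0.0565] [179.99   0.31  -1.8 ] F [-0.3  0.1 -2.5] gap 0.713
```

Emit:
arm_command --targets '[[[0.05,0,-0.45],[0,-0.004,0],0.6],[[0,0,-0.3],[0,0,0],0.6],[[0,0,-0.15],[0,0,0],0.6],[[0,0,0],[0,0,0],0.6]]'

```text
time: 22.97
tcp_pos: [0.631, 0.0171, 0.0381]
tcp_rot: [-180.0, 0.1, -1.8]
wrist_force: [-0.6, 0.8, -2.3]
finger_gap: 0.711
```

```bash
python3 -c "
from h import *
go([0.6324,0.0165,.0345],-2)"
```

```text
t 22.97 shift units total [ 0.07 -0.03 -0.18] turn units [-0.0002 -0.0015 -0.0033] pose [0.631  0.0171 0.0381] [-1.7999e+02  9.0000e-02 -1.8000e+00] F [-0.6  0.8 -2.3] gap 0.711
```

Lower the last bit, release, go to jar C.

Emit:
arm_command --targets '[[[0.05,0,-0.2],[0,0,0],0.6],[[0,0,0],[0,0,0],0.6],[[0,0,0],[0,0,0],0.2],[[0,0,0],[0,0,0],0],[[0,0,0.2],[0,0,0],0]]'

```text
time: 23.38
tcp_pos: [0.6329, 0.0172, 0.0389]
tcp_rot: [-180.0, -0.0, -1.8]
wrist_force: [-0.6, -0.0, -0.2]
finger_gap: 0.998
```

Emit:
arm_command --targets '[[[0,0,0.7],[0,0,0],0],[[0,0,1],[0,0,0],0],[[-0.5,0.2,1],[0,0,0],0],[[-1,0.6,1],[0,0,0],0],[[-1,0.9,0.5],[0,0,0],0]]'

```text
time: 23.8
tcp_pos: [0.586, 0.0486, 0.1274]
tcp_rot: [179.9, -0.3, -2.1]
wrist_force: [1.1, 0.6, -0.2]
finger_gap: 0.994
```

Emit:
arm_command --targets '[[[-1,0.9,0],[0,0,0],0],[[-1,0.9,0],[0,0,0],0],[[-1,0.9,0],[0,0,0],0],[[-1,0.9,0],[0,0,0],0],[[-1,0.9,0],[0,0,0],0]]'

```text
time: 24.22
tcp_pos: [0.4889, 0.1414, 0.1379]
tcp_rot: [-179.9, -1.5, -2.3]
wrist_force: [0.3, 0.5, 0.7]
finger_gap: 1.004
```

```bash
python3 -c "
from h import *
go([0.447,0.164,.12],-2)"
```

```text
t 24.22 shift units total [-2.1   1.13 -0.89] turn units [-0.0003  0.0243  0.0049] pose [0.4889 0.1414 0.1379] [-179.93   -1.45   -2.29] F [0.3 0.5 0.7] gap 1.004
```

Emit:
arm_command --targets '[[[-1,0.5,0],[0,0.01,0],0],[[-0.8,0.5,0],[0,0.01,0],0],[[-0.1,0,0],[0,0,0],0],[[0,0,0],[0,0,0],0]]'

```text
time: 24.55
tcp_pos: [0.4467, 0.1657, 0.142]
tcp_rot: [-179.8, -0.5, -1.9]
wrist_force: [1.1, -1.0, 0.5]
finger_gap: 1.0
```

```bash
python3 jl.py w6; python3 -c "
from h import *
go([0.447,0.173,.025],-2)"
```

```text
blob 19816 [614.7 200.9] 94.9 [0.5944 0.2041 0.0596]
blob 1201 [633.4 201.8] 18.5 [0.6324 0.2045 0.0613]
blob 6523 [445.2 172.8] 30.6 [0.4453 0.1741 0.0557]
[(array([0.45 , 0.176, 0.026]), 0.81)]
t 24.65 shift units total [-0.04  0.39 -5.84] turn units [-0.0027  0.0087  0.0002] pose [0.4477 0.1653 0.1419] [-179.82   -0.52   -2.01] F [-0.1 -0.3  0.2] gap 0.999
```

View pics/w6.png

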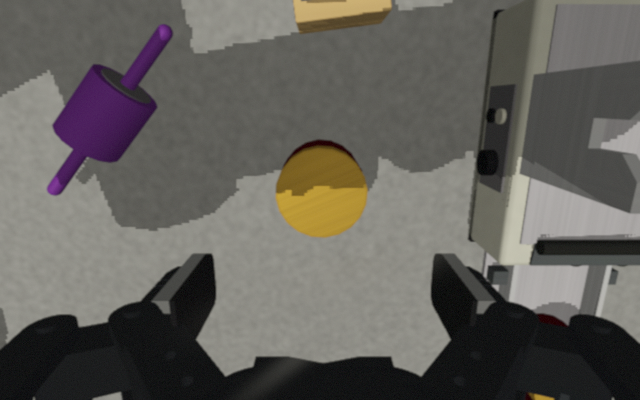

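Emit:
arm_command --targets '[[[-0.12,0.41,-0.6],[0,0.008,0],0],[[0,0,-1],[0,0,0],0],[[0,0,-1],[0,0,0],0],[[0,0,-1],[0,0,0],0],[[0,0,0],[0,0,0],0]]'

```text
time: 25.07
tcp_pos: [0.4522, 0.1738, 0.067]
tcp_rot: [-179.7, -0.5, -2.4]
wrist_force: [-1.2, 0.9, -0.8]
finger_gap: 0.997
```

```bash
python3 -c "
from h import *
go([0.4453,0.1735,.025],-2)"
```

```text
t 25.07 shift units total [-0.34 -0.02 -2.1 ] turn units [-0.005   0.0083  0.0059] pose [0.4522 0.1738 0.067 ] [-179.68   -0.49   -2.35] F [-1.2  0.9 -0.8] gap 0.997
```

Emit:
arm_command --targets '[[[-0.34,0,-0.2],[-0.005,0.008,0.006],0],[[-0.1,0,-0.9],[0,0,0],0],[[0,0,-0.8],[0,0,0],0],[[0,0,-0.1],[0,0,0],0],[[0,0,0],[0,0,0],0]]'

```text
time: 25.48
tcp_pos: [0.4446, 0.1738, 0.026]
tcp_rot: [180.0, 0.1, -2.1]
wrist_force: [0.6, -0.1, 1.0]
finger_gap: 0.996
```

```bash
python3 -c "
from h import *
go([0.4453,0.1735,.025],-2)"
```

```text
t 25.48 shift units total [ 0.03 -0.01 -0.05] turn units [ 0.0005 -0.0014  0.0014] pose [0.4446 0.1738 0.026 ] [ 1.7996e+02  8.0000e-02 -2.0900e+00] F [ 0.6 -0.1  1. ] gap 0.996
```

Emit:
arm_command --targets '[[[0,0,0],[0,0,0],0.5],[[0,0,0],[0,0,0],0.6],[[0,0,0],[0,0,0],0.6],[[0,0,0],[0,0,0],0.6],[[0,0,0.2],[0,0,0],0.6]]'

```text
time: 25.9
tcp_pos: [0.4464, 0.1742, 0.0331]
tcp_rot: [-180.0, -0.1, -2.1]
wrist_force: [-0.4, 0.4, -2.6]
finger_gap: 0.714
```

Emit:
arm_command --targets '[[[0,0,0.8],[0,0,0],0.6],[[0,-0.3,1],[0,0,0],0.6],[[0.5,-0.7,1],[0,0,0],0.6],[[1,-1,0.6],[0,0,0],0.6],[[1,-1,0],[0,0,0],0.6]]'

```text
time: 26.32
tcp_pos: [0.4905, 0.1152, 0.1048]
tcp_rot: [-180.0, 0.4, -1.6]
wrist_force: [0.7, -0.6, -2.5]
finger_gap: 0.712
```

Emit:
arm_command --targets '[[[1,-0.7,0],[0,0,0],0.6],[[1,-0.5,0],[0,0,0],0.6],[[1,0,0],[0,0,0],0.6],[[1,0,0],[0,0,0],0.6],[[1,0,0],[0,0,0],0.6]]'

```text
time: 26.73
tcp_pos: [0.5948, 0.085, 0.1089]
tcp_rot: [179.9, 0.2, -2.0]
wrist_force: [0.2, -0.4, -2.4]
finger_gap: 0.711
```

```bash
python3 -c "
from h import *
go([0.6346,0.0822,.033],-2)"
```

```text
t 26.73 shift units total [ 1.99 -0.14 -3.79] turn units [ 0.001  -0.0031 -0.0008] pose [0.5948 0.085  0.1089] [179.93   0.19  -1.95] F [ 0.2 -0.4 -2.4] gap 0.711
```

Emit:
arm_command --targets '[[[1,-0.1,-0.3],[0,0,0],0.6],[[0.7,0,-0.6],[0,0,0],0.6],[[0.1,0,-0.8],[0,0,0],0.6],[[0,0,-0.3],[0,0,0],0.6],[[0,0,0],[0,0,0],0.6]]'

```text
time: 27.15
tcp_pos: [0.6382, 0.0818, 0.0695]
tcp_rot: [180.0, -0.2, -2.1]
wrist_force: [0.1, 1.1, -1.7]
finger_gap: 0.706
```

```bash
python3 -c "
from h import *
go([0.6346,0.0822,.0345],-2)"
```

```text
t 27.15 shift units total [-0.18  0.02 -1.75] turn units [0.0008 0.0028 0.0011] pose [0.6382 0.0818 0.0695] [ 1.7996e+02 -1.7000e-01 -2.0600e+00] F [ 0.1  1.1 -1.7] gap 0.706
```

Emit:
arm_command --targets '[[[-0.18,0,-0.4],[0,0,0],0.6],[[0,0,-0.3],[0,0,0],0.6],[[0,0,0],[0,0,0],0.6]]'

```text
time: 27.4
tcp_pos: [0.6325, 0.082, 0.0554]
tcp_rot: [180.0, -0.1, -2.0]
wrist_force: [-0.6, -0.6, -3.1]
finger_gap: 0.713
```

```bash
python3 -c "
from h import *
go([0.6346,0.0822,.0345],-2)"
```

```text
t 27.4 shift units total [ 0.1   0.01 -1.04] turn units [0.0008 0.0014 0.0008] pose [0.6325 0.082  0.0554] [ 1.7995e+02 -8.0000e-02 -2.0500e+00] F [-0.6 -0.6 -3.1] gap 0.713
```

Emit:
arm_command --targets '[[[0.1,0,-0.4],[0,0,0],0.6],[[0,0,-0.3],[0,0,0],0.6],[[0,0,-0.15],[0,0,0],0.6],[[0,0,0],[0,0,0],0.6]]'

```text
time: 27.73
tcp_pos: [0.6339, 0.0823, 0.038]
tcp_rot: [180.0, -0.1, -2.0]
wrist_force: [0.5, -0.5, -1.7]
finger_gap: 0.71
```

```bash
python3 -c "
from h import *
go([0.6346,0.0822,.0345],-2)"
```

```text
t 27.73 shift units total [ 0.04 -0.01 -0.17] turn units [0.0008 0.002  0.0003] pose [0.6339 0.0823 0.038 ] [ 1.7996e+02 -1.2000e-01 -2.0200e+00] F [ 0.5 -0.5 -1.7] gap 0.71
```

Emit:
arm_command --targets '[[[0.03,0,-0.18],[0,0,0],0.6],[[0,0,0],[0,0,0],0.6],[[0,0,0],[0,0,0],0.2],[[0,0,0],[0,0,0],0],[[0,0,0.2],[0,0,0],0]]'

```text
time: 28.15
tcp_pos: [0.6357, 0.0824, 0.039]
tcp_rot: [180.0, -0.2, -2.0]
wrist_force: [-0.6, 0.4, 0.2]
finger_gap: 1.0
```

Emit:
arm_command --targets '[[[0,0,0.7],[0,0,0],0],[[0,0,1],[0,0,0],0],[[0,0,1],[0,0,0],0],[[0,0,1],[0,0,0],0],[[0,0,1],[0,0,0],0]]'

```text
time: 28.57
tcp_pos: [0.6326, 0.0822, 0.1348]
tcp_rot: [179.9, 0.1, -2.0]
wrist_force: [-0.5, 0.6, 0.3]
finger_gap: 0.998
```

Emit:
arm_command --targets '[[[0,-0.8,0.8],[0,0,0],0],[[-0.03,-1,0],[0,0,0],0],[[-0.03,-1,0],[0,0,0],0],[[-0.03,-1,0],[0,0,0],0],[[-0.03,-1,0],[0,0,0],0]]'

```text
time: 28.98
tcp_pos: [0.636, -0.0124, 0.1642]
tcp_rot: [-180.0, -1.0, -1.5]
wrist_force: [-0.0, 0.2, -0.4]
finger_gap: 1.004
```

Emit:
arm_command --targets '[[[-0.05,-1,0],[0,0,0],0],[[-0.05,-1,0],[0,0,0],0],[[-0.05,-1,0],[0,0,0],0],[[-0.03,-0.7,0],[0,0,0],0],[[0,0,0],[0,0,0],0]]'

```text
time: 29.4
tcp_pos: [0.6339, -0.0941, 0.1696]
tcp_rot: [179.9, -1.5, -1.7]
wrist_force: [-0.6, -0.8, 0.3]
finger_gap: 1.003
```

```bash
python3 jl.py w7; python3 -c "
from h import *
go([0.627,-0.1165,.075],-2)"
```

```text
blob 6272 [631.   16.4] 30.4 [0.6308 0.0121 0.0616]
blob 4289 [790.4  16.1] 50.2 [ 0.7893 -0.0034  0.0476]
blob 6151 [628.1 -49.4] 30.5 [ 0.6281 -0.0486  0.0618]
blob 1094 [627.8 -91.6] 32.9 [ 0.6276 -0.0904  0.0576]
[(array([0.632, 0.014, 0.038]), 0.82), (array([ 0.628, -0.046,  0.035]), 0.7)]
t 29.5 shift units total [-0.35 -1.25 -4.72] turn units [ 0.0015  0.024  -0.0062] pose [ 0.634  -0.0916  0.1695] [179.96  -1.44  -1.63] F [-0.3  0.9  0.1] gap 1.003
```

View pics/w7.png

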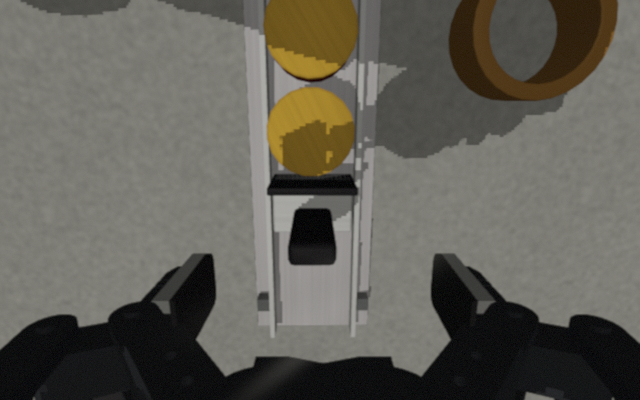

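Emit:
arm_command --targets '[[[-0.35,-0.7,0],[0,0.024,-0.006],0],[[0,-0.5,-0.5],[0,0,0],0],[[0,0,-1],[0,0,0],0],[[0,0,-1],[0,0,0],0],[[0,0,-1],[0,0,0],0]]'

```text
time: 29.92
tcp_pos: [0.6323, -0.1122, 0.1021]
tcp_rot: [179.9, -0.8, -1.6]
wrist_force: [0.5, 0.3, 0.7]
finger_gap: 0.999
```

```bash
python3 -c "
from h import *
go([0.627,-0.1165,.075],-2)"
```

```text
t 29.92 shift units total [-0.27 -0.21 -1.36] turn units [ 0.0017  0.0127 -0.0064] pose [ 0.6323 -0.1122  0.1021] [179.92  -0.77  -1.61] F [0.5 0.3 0.7] gap 0.999
```

Emit:
arm_command --targets '[[[-0.27,-0.2,-0.7],[0,0.013,-0.006],0],[[0,0,-0.6],[0,0,0],0],[[0,0,0],[0,0,0],0],[[0,0,0],[0,0,0],0.5],[[0,0,0],[0,0,0],0.9]]'

```text
time: 30.33
tcp_pos: [0.6216, -0.112, 0.0669]
tcp_rot: [-179.9, 0.7, -1.8]
wrist_force: [0.4, 0.5, -0.4]
finger_gap: 0.746
```

Emit:
arm_command --targets '[[[0,0,0],[0,0,0],0.9],[[0,0,0],[0,0,0],0.9],[[0,0,0],[0,0,0],0.9]]'

```text
time: 30.58
tcp_pos: [0.6279, -0.1121, 0.0699]
tcp_rot: [-179.9, 0.0, -1.7]
wrist_force: [6.3, 0.6, -6.4]
finger_gap: 0.345
```

```bash
python3 -c "
from h import *
go([0.627,-0.1165,.075],-2)"
```

```text
t 30.58 shift units total [-0.04 -0.22  0.26] turn units [-0.0023 -0.0002 -0.005 ] pose [ 0.6279 -0.1121  0.0699] [-1.7986e+02  2.0000e-02 -1.7000e+00] F [ 6.3  0.6 -6.4] gap 0.345
```

Emit:
arm_command --targets '[[[0,0.2,0],[0,0,0],0.9],[[0,0.2,0],[0,0,0],0.9],[[0,0.15,0],[0,0,0],0.9],[[0,0,0],[0,0,0],0.9]]'

```text
time: 30.92
tcp_pos: [0.6283, -0.1027, 0.0698]
tcp_rot: [179.9, 0.0, -1.8]
wrist_force: [1.7, -1.0, -4.6]
finger_gap: 0.344
```

Emit:
arm_command --targets '[[[0,0.15,0],[0,0,0],0.9],[[0,0,0],[0,0,0],0.9]]'

```text
time: 31.08
tcp_pos: [0.6284, -0.0996, 0.0699]
tcp_rot: [179.9, -0.0, -1.8]
wrist_force: [1.4, -1.5, -4.4]
finger_gap: 0.348
```

Emit:
arm_command --targets '[[[0,0.15,0],[0,0,0],0.9],[[0,0,0],[0,0,0],0.9]]'

```text
time: 31.25
tcp_pos: [0.6285, -0.0968, 0.0698]
tcp_rot: [179.8, -0.0, -1.8]
wrist_force: [1.7, -1.1, -5.0]
finger_gap: 0.344
```

Emit:
arm_command --targets '[[[0,0.12,0],[0,0,0],0.9],[[0,0,0],[0,0,0],0.9]]'

```text
time: 31.42
tcp_pos: [0.6286, -0.0949, 0.0698]
tcp_rot: [179.8, -0.0, -1.8]
wrist_force: [1.9, -0.8, -5.6]
finger_gap: 0.346
```

Emit:
arm_command --targets '[[[0,0.12,0],[0,0,0],0.9],[[0,0,0],[0,0,0],0.9]]'

```text
time: 31.58
tcp_pos: [0.6287, -0.094, 0.0699]
tcp_rot: [179.6, -0.0, -1.9]
wrist_force: [0.1, -1.4, -5.2]
finger_gap: 0.344
```

Emit:
arm_command --targets '[[[0,0.2,0],[0,0,0],0.9],[[0,0.1,0],[0,0,0],0.9]]'

```text
time: 31.75
tcp_pos: [0.6287, -0.0939, 0.0699]
tcp_rot: [178.9, -0.0, -2.1]
wrist_force: [0.8, -6.1, -5.5]
finger_gap: 0.346
```

Run:
```python
from h import *
go([0.628,-0.094,.07],-2)
for n in ['scene','side']:
    s,f=grab(n,n+'8'); W=cloud(f)
    m=(W[...,2]>.05)&(W[...,2]<.068)&(W[...,0]>.59)&(W[...,0]<.67)&(W[...,1]>-.12)&(W[...,1]<.11)
    p=W[m]; h=np.histogram(p[:,1],bins=np.arange(-.12,.112,.006)); print(n,[(round(a*1000),int(b)) for a,b in zip(h[1],h[0])])
    print([np.round(d['point'],3) for d in ctrl.pinpoint(n,'jar1')])
import os
a=cv2.imread('pics/side8.png')[120:260,200:420]; cv2.imwrite('pics/side8z.png',cv2.resize(a,None,fx=3.5,fy=3.5,interpolation=cv2.INTER_CUBIC))
```

```text
t 31.75 shift units total [-0.04 -0.    0.01] turn units [ 0.0182 -0.0002  0.0015] pose [ 0.6287 -0.0939  0.0699] [ 1.7891e+02 -3.0000e-02 -2.0900e+00] F [ 0.8 -6.1 -5.5] gap 0.346
scene [(-120, 0), (-114, 0), (-108, 0), (-102, 8), (-96, 43), (-90, 1), (-84, 0), (-78, 25), (-72, 38), (-66, 12), (-60, 22), (-54, 26), (-48, 29), (-42, 31), (-36, 34), (-30, 36), (-24, 35), (-18, 35), (-12, 13), (-6, 15), (0, 19), (6, 34), (12, 32), (18, 35), (24, 38), (30, 36), (36, 40), (42, 36), (48, 30), (54, 10), (60, 28), (66, 28), (72, 38), (78, 40), (84, 39), (90, 41), (96, 43), (102, 39)]
[array([ 0.628, -0.036,  0.039]), array([0.631, 0.022, 0.034])]
side [(-120, 0), (-114, 0), (-108, 1), (-102, 4), (-96, 18), (-90, 3), (-84, 0), (-78, 18), (-72, 27), (-66, 14), (-60, 16), (-54, 28), (-48, 20), (-42, 29), (-36, 26), (-30, 24), (-24, 25), (-18, 23), (-12, 11), (-6, 13), (0, 19), (6, 22), (12, 25), (18, 23), (24, 34), (30, 25), (36, 25), (42, 24), (48, 19), (54, 15), (60, 18), (66, 18), (72, 30), (78, 23), (84, 30), (90, 34), (96, 24), (102, 23)]
[array([0.631, 0.026, 0.033]), array([0.636, 0.084, 0.032]), array([ 0.634, -0.036,  0.032])]
```

View pics/side8z.png

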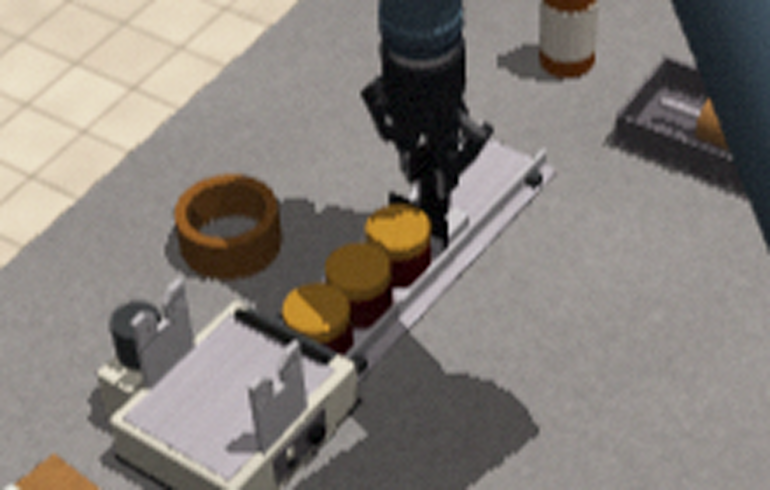

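Emit:
arm_command --targets '[[[0,0.4,0],[0.018,0,0],0.9],[[0,0.4,0],[0,0,0],0.9],[[0,0.3,0],[0,0,0],0.9]]'

```text
time: 32.2
tcp_pos: [0.6288, -0.0939, 0.07]
tcp_rot: [177.5, 0.0, -2.8]
wrist_force: [1.5, -15.4, -8.5]
finger_gap: 0.349
```

Emit:
arm_command --targets '[[[0,0,0],[0,0,0],0.9],[[0,0,0],[0,0,0],0.9],[[0,0,0],[0,0,0],0.3],[[0,0,0],[0,0,0],0],[[0,0,0],[0,0,0],0]]'

```text
time: 32.62
tcp_pos: [0.6293, -0.0928, 0.0716]
tcp_rot: [177.7, -0.1, -2.9]
wrist_force: [0.2, 0.3, -1.1]
finger_gap: 0.755
```

```bash
python3 -c "
from h import *
go([0.628,-0.0939,.16],-2)"
```

```text
t 32.62 shift units total [-0.06 -0.06  4.42] turn units [ 0.0385 -0.0001  0.0146] pose [ 0.6293 -0.0928  0.0716] [ 1.7769e+02 -9.0000e-02 -2.8700e+00] F [ 0.2  0.3 -1.1] gap 0.755
```

Now up and towards the roll.

Emit:
arm_command --targets '[[[0,0,0],[0,0,0],0],[[0,0,0.6],[0.01,0,0],0],[[0,0,1],[0.01,0,0],0],[[0,0,1],[0.01,0,0],0],[[0,0,1],[0.01,0,0],0]]'

```text
time: 33.03
tcp_pos: [0.6256, -0.0882, 0.1425]
tcp_rot: [-179.6, 0.5, -2.6]
wrist_force: [1.1, 0.8, 0.9]
finger_gap: 0.999
```

Emit:
arm_command --targets '[[[-0.3,0.5,1],[0,0,0],0],[[-0.5,1,1],[0,0,0.01],0],[[-0.5,1,0.5],[0,0,0.01],0],[[-0.5,1,0],[0,0,0.01],0],[[-0.5,1,0],[0,0,0.01],0]]'

```text
time: 33.45
tcp_pos: [0.5838, 0.001, 0.2029]
tcp_rot: [-179.7, -0.4, -0.5]
wrist_force: [-0.7, 0.5, -0.4]
finger_gap: 0.996
```

Emit:
arm_command --targets '[[[-0.4,1,0],[0,0,0.02],0],[[-0.4,1,0],[0,0,0.02],0],[[-0.4,1,0],[0,0,0.02],0],[[-0.4,1,0],[0,0,0],0],[[-0.4,1,0],[0,0,0],0]]'

```text
time: 33.87
tcp_pos: [0.5422, 0.1076, 0.2076]
tcp_rot: [-179.6, -0.8, 3.4]
wrist_force: [-0.2, 0.3, 0.3]
finger_gap: 0.997
```

Emit:
arm_command --targets '[[[-0.4,1,0],[0,0,0],0],[[-0.4,1,0],[0,0,0],0],[[-0.4,1,0],[0,0,0],0],[[-0.4,1,0],[0,0,0],0],[[-0.4,1,0],[0,0,0],0]]'

```text
time: 34.28
tcp_pos: [0.4993, 0.2147, 0.2106]
tcp_rot: [-179.4, -1.1, 3.5]
wrist_force: [-0.3, -1.0, -0.0]
finger_gap: 1.001
```

```bash
python3 -c "
from h import *
go([0.461,0.338,.2],5)"
```

```text
t 34.28 shift units total [-1.91  6.17 -0.53] turn units [-0.0107  0.0171  0.0247] pose [0.4993 0.2147 0.2106] [-179.44   -1.07    3.51] F [-0.3 -1.  -0. ] gap 1.001
```

Emit:
arm_command --targets '[[[-0.4,1,0],[-0.003,0.005,0.008],0],[[-0.4,1,0],[-0.003,0.005,0.008],0],[[-0.4,1,0],[-0.003,0.005,0.008],0],[[-0.4,1,0],[0,0,0],0],[[-0.2,0.6,0],[0,0,0],0]]'

```text
time: 34.7
tcp_pos: [0.4592, 0.3145, 0.2137]
tcp_rot: [-179.7, -0.3, 5.3]
wrist_force: [0.6, -0.5, 0.1]
finger_gap: 1.004
```

Emit:
arm_command --targets '[[[0,0,0],[0,0,0],0],[[0,0,0],[0,0,0],0]]'

```text
time: 34.87
tcp_pos: [0.4578, 0.3176, 0.2145]
tcp_rot: [-179.6, -0.4, 5.6]
wrist_force: [0.4, -0.1, -0.3]
finger_gap: 1.005
```

Run:
```python
from h import *
s,f=grab('wrist','w9'); W=cloud(f,s)
import pickle; pickle.dump((s,f),open('w9.pkl','wb'))
print(ctrl.pinpoint('wrist','roll'),ctrl.pinpoint('wrist','roll_end1'))
m=(W[...,2]>.09)&(W[...,2]<.13)&(abs(W[...,0]-.46)<.1)&(abs(W[...,1]-.34)<.1)
p=W[m]; print(len(p),p.mean(0),p[:,2].max(),cv2.minAreaRect(p[:,:2].astype(np.float32)*1000))
m=(W[...,2]>.06)&(W[...,2]<.084)&(abs(W[...,0]-.46)<.1)&(abs(W[...,1]-.34)<.02)
p=W[m]; p=p[(p[:,0]<.43)|(p[:,0]>.49)]; print(len(p),p.mean(0),cv2.minAreaRect(p[:,:2].astype(np.float32)*1000), np.percentile(p[:,0],[0,1,50,99,100]))
for a,b in ((.38,.43),(.49,.54)):
    q=p[(p[:,0]>a)&(p[:,0]<b)]; print(len(q),q.mean(0) if len(q) else '', q[:,2].max() if len(q) else '')
go([0.461,0.338,.2],5)
```

```text
[{'point': [0.4647, 0.3365, 0.0707], 'score': 0.93}] [{'point': [0.3947, 0.3333, 0.0723], 'score': 0.93}, {'point': [0.5231, 0.3417, 0.0686], 'score': 0.76}]
8922 [0.45766682 0.34254592 0.11431535] 0.12442632677834048 ((458.210205078125, 337.3178405761719), (50.10884475708008, 92.0101318359375), 5.033753395080566)
1353 [0.45590434 0.33703823 0.07594179] ((457.89312744140625, 336.9429626464844), (149.84303283691406, 9.601593971252441), 5.078624725341797) [0.38306511 0.38470363 0.42727557 0.53109696 0.53267594]
712 [0.40661733 0.33270605 0.07593039] 0.07929680565436728
641 [0.5106506  0.34185026 0.07595445] 0.0785911580097968
t 35.02 shift units total [ 0.13  1.08 -0.72] turn units [-0.0063  0.0051 -0.0073] pose [0.4584 0.3164 0.2144] [-179.65   -0.34    5.44] F [ 0.4  0.  -0.4] gap 0.998
```

View pics/w9.png

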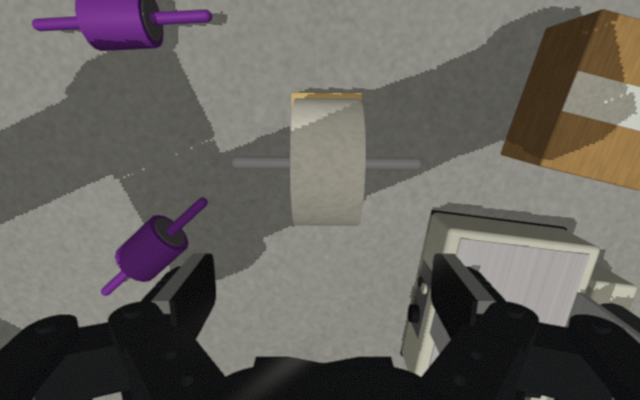

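Emit:
arm_command --targets '[[[0,0.6,0],[-0.003,0.005,-0.006],0],[[0,0.45,-0.4],[0,0,0],0],[[0,0,-0.8],[0,0,0],0],[[0,0,-0.9],[0,0,0],0],[[0,0,0],[0,0,0],0]]'

```text
time: 35.43
tcp_pos: [0.4615, 0.3349, 0.1712]
tcp_rot: [-179.8, -0.2, 4.7]
wrist_force: [-0.4, -0.7, -0.7]
finger_gap: 1.001
```

```bash
python3 -c "
from h import *
go([0.458,0.337,.081],5.05)"
```

```text
t 35.43 shift units total [-0.17  0.1  -4.51] turn units [-0.0038  0.0034  0.006 ] pose [0.4615 0.3349 0.1712] [-179.79   -0.22    4.69] F [-0.4 -0.7 -0.7] gap 1.001
```

Emit:
arm_command --targets '[[[-0.17,0.1,-0.5],[-0.003,0.003,0.006],0],[[0,0,-1],[0,0,0],0],[[0,0,-1],[0,0,0],0],[[0,0,-0.8],[0,0,0],0],[[0,0,0],[0,0,0],0]]'

```text
time: 35.85
tcp_pos: [0.4588, 0.3358, 0.1029]
tcp_rot: [-179.9, -0.1, 5.0]
wrist_force: [-2.3, -0.8, -1.0]
finger_gap: 0.997
```

```bash
python3 -c "
from h import *
go([0.458,0.337,.081],5.05)"
```

```text
t 35.85 shift units total [-0.04  0.06 -1.09] turn units [-0.001   0.0016  0.0014] pose [0.4588 0.3358 0.1029] [-1.7995e+02 -1.0000e-01  4.9700e+00] F [-2.3 -0.8 -1. ] gap 0.997
```

Emit:
arm_command --targets '[[[-0.04,0.06,-0.6],[0,0,0],0],[[0,0,-0.4],[0,0,0],0],[[0,0,0],[0,0,0],0]]'

```text
time: 36.1
tcp_pos: [0.4582, 0.3368, 0.0832]
tcp_rot: [-180.0, -0.1, 4.9]
wrist_force: [0.2, 0.9, -0.3]
finger_gap: 0.997
```

```bash
python3 -c "
from h import *
go([0.458,0.337,.081],5.05)"
```

```text
t 36.1 shift units total [-0.01  0.01 -0.11] turn units [-0.0009  0.0017  0.0019] pose [0.4582 0.3368 0.0832] [-1.7996e+02 -1.1000e-01  4.9400e+00] F [ 0.2  0.9 -0.3] gap 0.997
```

Emit:
arm_command --targets '[[[0,0,0],[0,0,0],0.5],[[0,0,0],[0,0,0],0.8],[[0,0,0],[0,0,0],0.8],[[0,0,0],[0,0,0],0.8],[[0,0,0],[0,0,0],0.8]]' --force 60

```text
time: 36.52
tcp_pos: [0.4596, 0.3372, 0.0861]
tcp_rot: [-179.9, -0.3, 4.9]
wrist_force: [0.1, 0.8, -4.5]
finger_gap: 0.578
```

```bash
python3 -c "
from h import *
go([0.458,0.337,.2],5.05)"
```

```text
t 36.52 shift units total [-0.08 -0.01  5.7 ] turn units [-0.0021  0.0043  0.002 ] pose [0.4596 0.3372 0.0861] [-179.9    -0.27    4.93] F [ 0.1  0.8 -4.5] gap 0.578
```

Emit:
arm_command --targets '[[[0,0,0.4],[0,0,0],0.8],[[0,0,0.8],[0,0,0],0.8],[[0,0,1],[0,0,0],0.8],[[0,0,1],[0,0,0],0.8],[[0,0,1],[0,0,0],0.8]]'

```text
time: 36.93
tcp_pos: [0.4527, 0.3333, 0.167]
tcp_rot: [179.7, 0.7, 4.9]
wrist_force: [0.3, -0.2, -4.5]
finger_gap: 0.578
```

Emit:
arm_command --targets '[[[0.3,-0.2,1],[0,0,-0.02],0.8],[[0.8,-0.6,0.5],[0,0,-0.02],0.8],[[1,-0.7,0],[0,0,-0.02],0.8],[[1,-0.7,0],[0,0,-0.02],0.8],[[1,-0.7,0],[0,0,-0.02],0.8]]'

```text
time: 37.35
tcp_pos: [0.5331, 0.2773, 0.2065]
tcp_rot: [180.0, 0.5, -0.8]
wrist_force: [1.0, 0.8, -5.0]
finger_gap: 0.576
```

```bash
python3 -c "
from h import *
go([0.639,0.210,.19],-2)"
```

```text
t 37.35 shift units total [ 5.29 -3.36 -0.82] turn units [ 0.0006 -0.0087 -0.02  ] pose [0.5331 0.2773 0.2065] [179.95   0.52  -0.8 ] F [ 1.   0.8 -5. ] gap 0.576
```

Emit:
arm_command --targets '[[[1,-0.65,0],[0,0,-0.01],0.8],[[1,-0.65,0],[0,0,-0.01],0.8],[[1,-0.65,0],[0,0,0],0.8],[[1,-0.65,0],[0,0,0],0.8],[[0.7,-0.4,0],[0,0,0],0.8]]'

```text
time: 37.77
tcp_pos: [0.63, 0.2137, 0.2089]
tcp_rot: [-179.9, 0.6, -2.1]
wrist_force: [0.7, 0.3, -4.0]
finger_gap: 0.576
```

Emit:
arm_command --targets '[[[0.2,-0.1,0],[0,0,0],0.8],[[0,0,0],[0,0,0],0.8]]'

```text
time: 37.93
tcp_pos: [0.6364, 0.2088, 0.208]
tcp_rot: [-180.0, 0.7, -2.4]
wrist_force: [-0.3, 0.8, -4.0]
finger_gap: 0.578
```

```bash
cat > rl.py <<'E'
from h import *
import sys
s,f=grab('wrist',sys.argv[1]); W=cloud(f,s)
print(np.round(s['tcp_pos'],4))
print('roll',[np.round(d['point'],4).tolist() for d in ctrl.pinpoint('wrist','roll')],[np.round(d['point'],4).tolist() for d in ctrl.pinpoint('wrist','roll_end1')])
go([0.639,0.210,.19],-2)
E
python3 rl.py w10
```

```text
[0.6364 0.2088 0.208 ]
roll [[0.6397, 0.2093, 0.1949]] [[0.5724, 0.2109, 0.1968], [0.7012, 0.2068, 0.1904]]
t 38.08 shift units total [ 0.21 -0.01 -0.91] turn units [-0.0011 -0.0119  0.004 ] pose [0.6348 0.2102 0.2083] [-179.96    0.72   -2.24] F [-0.5 -0.4 -5.2] gap 0.582
```

View pics/w10.png

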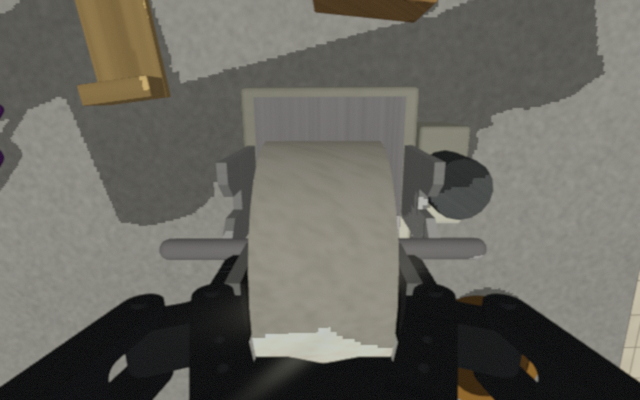

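```bash
cat > ax.py <<'E'
from h import *
import sys
s,f=grab('wrist',sys.argv[1]); W=cloud(f,s); t=np.array(s['tcp_pos'])
D=W-t
m=(abs(D[...,0])>.052)&(abs(D[...,0])<.09)&(abs(D[...,1])<.02)&(D[...,2]>-.03)&(D[...,2]<.005)
for sg in (-1,1):
    p=D[m&(np.sign(D[...,0])==sg)]
    if len(p)<20: print('few',len(p)); continue
    # axle top ridge
    zt=np.percentile(p[:,2],97); top=p[p[:,2]>zt-.0035]
    print(sg,len(p),'rel tcp: xext',np.round(np.percentile(p[:,0],[0,100]),4),'y mid',round((np.percentile(p[:,1],2)+np.percentile(p[:,1],98))/2,4),round(top[:,1].mean(),4),'ztop',round(zt,4),'world',np.round(t+[0,top[:,1].mean(),zt],4))
c=W[(abs(W[...,0]-.639)<.09)&(abs(W[...,1]-.21)<.034)&(W[...,2]>.141)&(W[...,2]<.15)&((W[...,0]<.58)|(W[...,0]>.698))]
print('cheeks',len(c), cv2.minAreaRect(c[:,:2].astype(np.float32)*1000) if len(c)>5 else '')
go([0.639,0.210,.185],-2)
E
python3 ax.py w11
```

```text
-1 1083 rel tcp: xext [-0.0763 -0.052 ] y mid 0.0026 0.0027 ztop -0.0071 world [0.6348 0.2129 0.2012]
1 932 rel tcp: xext [0.052  0.0735] y mid -0.0021 -0.002 ztop -0.0091 world [0.6348 0.2082 0.1992]
cheeks 794 ((638.6439819335938, 211.60394287109375), (60.23509216308594, 132.5766143798828), 87.03733825683594)
t 38.13 shift units total [ 0.22 -0.02 -1.17] turn units [-0.0011 -0.0117  0.0035] pose [0.6347 0.2104 0.2084] [-179.96    0.7    -2.21] F [-0.1  0.4 -4.4] gap 0.583
```

Emit:
arm_command --targets '[[[0.25,-0.03,-0.7],[0,-0.0117,0.003],0.8],[[0,0,-0.5],[0,0,0],0.8],[[0,0,0],[0,0,0],0.8]]'

```text
time: 38.38
tcp_pos: [0.6373, 0.2124, 0.1851]
tcp_rot: [-179.9, -0.0, -1.8]
wrist_force: [0.2, 0.2, -5.5]
finger_gap: 0.577
```

```bash
python3 ax.py w12;  python3 -c "
from h import *
go([0.640,0.2097,.133],-2)"
```

```text
-1 1082 rel tcp: xext [-0.0764 -0.052 ] y mid 0.0021 0.0023 ztop -0.0078 world [0.6373 0.2147 0.1772]
1 941 rel tcp: xext [0.052  0.0741] y mid -0.0016 -0.0014 ztop -0.0082 world [0.6373 0.211  0.1768]
cheeks 1279 ((638.7476806640625, 210.30908203125), (60.85511016845703, 132.9822540283203), 87.89076232910156)
t 38.43 shift units total [ 0.08 -0.13 -0.04] turn units [-0.0022  0.0007 -0.0033] pose [0.6374 0.2125 0.1858] [-1.7987e+02 -4.0000e-02 -1.8000e+00] F [-0.5 -0.2 -4.3] gap 0.577
t 38.43 shift units total [ 0.13 -0.14 -2.64] turn units [-0.0022  0.0007 -0.0033] pose [0.6374 0.2125 0.1858] [-1.7987e+02 -4.0000e-02 -1.8000e+00] F [-0.5 -0.2 -4.3] gap 0.577
```

Emit:
arm_command --targets '[[[0.13,-0.13,-0.5],[-0.002,0,-0.003],0.8],[[0,0,-0.4],[0,0,0],0.8],[[0,0,0],[0,0,0],0.8]]'

```text
time: 38.68
tcp_pos: [0.6394, 0.2108, 0.1678]
tcp_rot: [-180.0, -0.1, -1.9]
wrist_force: [-0.5, -0.4, -5.2]
finger_gap: 0.581
```

```bash
python3 -c "
from h import *
go([0.640,0.2098,.133],-2)"
```

```text
t 38.68 shift units total [ 0.03 -0.05 -1.74] turn units [-0.0004  0.0014 -0.0014] pose [0.6394 0.2108 0.1678] [-1.7998e+02 -8.0000e-02 -1.9100e+00] F [-0.5 -0.4 -5.2] gap 0.581
```

Emit:
arm_command --targets '[[[0,-0.05,-0.3],[0,0,0],0.8],[[0,0,-0.3],[0,0,0],0.8],[[0,0,0],[0,0,0],0.8]]'

```text
time: 38.93
tcp_pos: [0.6392, 0.2096, 0.1543]
tcp_rot: [-180.0, -0.0, -1.9]
wrist_force: [-0.2, -0.7, -4.2]
finger_gap: 0.578
```

```bash
python3 -c "
from h import *
go([0.640,0.2098,.133],-2)"
```

```text
t 38.93 shift units total [ 0.04  0.01 -1.06] turn units [-0.0003  0.0008 -0.0013] pose [0.6392 0.2096 0.1543] [-1.7998e+02 -5.0000e-02 -1.9200e+00] F [-0.2 -0.7 -4.2] gap 0.578
```

Emit:
arm_command --targets '[[[0,0,-0.25],[0,0,0],0.8],[[0,0,-0.25],[0,0,0],0.8],[[0,0,0],[0,0,0],0.8]]'

```text
time: 39.18
tcp_pos: [0.6393, 0.2094, 0.1432]
tcp_rot: [-180.0, -0.0, -1.9]
wrist_force: [-0.2, -0.6, -4.7]
finger_gap: 0.579
```

Emit:
arm_command --targets '[[[0,0,-0.2],[0,0,0],0.8],[[0,0,0],[0,0,0],0.8]]'

```text
time: 39.35
tcp_pos: [0.6392, 0.2094, 0.1386]
tcp_rot: [-180.0, -0.0, -1.9]
wrist_force: [-0.5, -1.0, -4.8]
finger_gap: 0.576
```

```bash
python3 -c "
from h import *
go([0.640,0.2098,.133],-2)"
```

```text
t 39.35 shift units total [ 0.04  0.02 -0.28] turn units [-0.0002  0.0005 -0.001 ] pose [0.6392 0.2094 0.1386] [-1.7999e+02 -3.0000e-02 -1.9400e+00] F [-0.5 -1.  -4.8] gap 0.576
```

Emit:
arm_command --targets '[[[0,0,-0.15],[0,0,0],0.8],[[0,0,0],[0,0,0],0.8]]'

```text
time: 39.52
tcp_pos: [0.6394, 0.2094, 0.1354]
tcp_rot: [-180.0, -0.0, -1.9]
wrist_force: [-1.5, -0.0, -3.9]
finger_gap: 0.575
```

Emit:
arm_command --targets '[[[0,0,-0.1],[0,0,0],0.8],[[0,0,0],[0,0,0],0.8]]'

```text
time: 39.68
tcp_pos: [0.6399, 0.2095, 0.1339]
tcp_rot: [-180.0, -0.1, -1.9]
wrist_force: [-0.6, 0.2, -4.8]
finger_gap: 0.582
```

Emit:
arm_command --targets '[[[0,0,-0.1],[0,0,0],0.8],[[0,0,0],[0,0,0],0.8]]'

```text
time: 39.85
tcp_pos: [0.6404, 0.2097, 0.1339]
tcp_rot: [-179.9, -0.2, -1.9]
wrist_force: [0.3, 0.1, -4.9]
finger_gap: 0.573
```

Emit:
arm_command --targets '[[[0,0,-0.15],[0,0,0],0.8],[[0,0,-0.1],[0,0,0],0.8]]'

```text
time: 40.02
tcp_pos: [0.6408, 0.2099, 0.1334]
tcp_rot: [-179.9, -0.4, -1.9]
wrist_force: [-4.2, -0.7, 7.9]
finger_gap: 0.576
```

```bash
python3 ax.py w13
```

```text
-1 2916 rel tcp: xext [-0.077 -0.052] y mid 0.0005 0.0007 ztop 0.004 world [0.6408 0.2106 0.1374]
1 4377 rel tcp: xext [0.0521 0.09  ] y mid 0.0005 -0.0019 ztop 0.0038 world [0.6408 0.208  0.1372]
cheeks 1825 ((639.2036743164062, 217.5963592529297), (46.80443572998047, 132.7300567626953), 88.0023193359375)
t 40.07 shift units total [-0.09  0.01  2.58] turn units [-0.002   0.0076 -0.0013] pose [0.6408 0.2099 0.1334] [-179.87   -0.45   -1.92] F [-2.8 -1.1  7.4] gap 0.578
```

Emit:
arm_command --targets '[[[0,0,0.05],[0,0,0],0.8],[[0,0,0],[0,0,0],0.35],[[0,0,0],[0,0,0],0.28],[[0,0,0],[0,0,0],0.28]]'

```text
time: 40.4
tcp_pos: [0.6429, 0.2103, 0.1368]
tcp_rot: [-179.8, -0.8, -1.9]
wrist_force: [0.8, -0.8, 0.7]
finger_gap: 0.72
```

```bash
python3 -c "
from h import *
go([0.639,0.2098,.133],-2)"
```

```text
t 40.4 shift units total [-0.19 -0.03 -0.19] turn units [-0.0032  0.0131 -0.0013] pose [0.6429 0.2103 0.1368] [-179.78   -0.78   -1.92] F [ 0.8 -0.8  0.7] gap 0.72
```

Emit:
arm_command --targets '[[[-0.15,0,0.3],[0,0.01,0],0.28],[[0,0,0.7],[0,0,0],0.28],[[0,0,1],[0,0,0],0.28],[[0,0,1],[0,0,0],0.28],[[0,0,1],[0,0,0],0.28]]'

```text
time: 40.82
tcp_pos: [0.6376, 0.2098, 0.2136]
tcp_rot: [-179.9, 0.3, -1.9]
wrist_force: [0.7, 0.3, -0.5]
finger_gap: 0.719
```

Emit:
arm_command --targets '[[[-0.5,0,0.7],[0,0,0],0.1],[[-1,-0.5,0],[0,0,0],0],[[-1,-0.5,0],[0,0,0],0],[[-1,-0.5,0],[0,0,0],0],[[-1,-0.5,0],[0,0,0],0]]'

```text
time: 41.23
tcp_pos: [0.5505, 0.1714, 0.2339]
tcp_rot: [-179.7, -0.6, -1.8]
wrist_force: [-0.1, -1.0, 0.5]
finger_gap: 0.999
```

Run:
```python
from h import *
import pickle
fs={}
for n in ['scene','side']:
    s,f=grab(n,n+'14'); fs[n]=f
    for q in ['core','roll','roll_end1','jar1','stop_handle','sauce','tape','lidbox']:
        print(n,q,[np.round(d['point'],3).tolist()+[round(d['score'],2)] for d in ctrl.pinpoint(n,q)])
pickle.dump(fs,open('f14.pkl','wb'))
a=cv2.imread('pics/side14.png')[120:260,200:420]; cv2.imwrite('pics/side14z.png',cv2.resize(a,None,fx=3.5,fy=3.5,interpolation=cv2.INTER_CUBIC))
go([.639,.21,.2],-2)
```

```text
scene core [[0.444, -0.365, 0.025, 0.77], [0.297, 0.231, 0.021, 0.7], [0.276, 0.432, 0.025, 0.64], [0.64, 0.212, 0.123, 0.19]]
scene roll [[0.641, 0.213, 0.12, 0.91]]
scene roll_end1 [[0.703, 0.207, 0.119, 0.76], [0.575, 0.21, 0.12, 0.73]]
scene jar1 [[0.635, 0.086, 0.031, 0.75], [0.634, -0.038, 0.036, 0.69], [0.628, 0.024, 0.034, 0.57]]
scene stop_handle [[0.629, -0.098, 0.092, 0.87]]
scene sauce [[0.65, -0.392, -0.001, 0.77], [0.446, -0.362, 0.004, 0.4]]
scene tape [[0.792, 0.017, -0.001, 0.95]]
scene lidbox [[0.684, 0.404, -0.0, 0.85], [0.651, -0.393, -0.002, 0.33]]
side core [[0.299, 0.225, 0.028, 0.87], [0.278, 0.43, 0.021, 0.66], [0.447, -0.368, 0.025, 0.54]]
side roll [[0.638, 0.209, 0.118, 0.98]]
side roll_end1 [[0.703, 0.209, 0.12, 0.9]]
side jar1 [[0.633, 0.085, 0.031, 0.83], [0.635, -0.037, 0.035, 0.65], [0.631, 0.026, 0.03, 0.51]]
side stop_handle [[0.628, -0.1, 0.091, 0.51]]
side sauce [[0.648, -0.391, 0.003, 0.94]]
side tape [[0.794, 0.016, 0.002, 0.81], [0.634, 0.056, 0.001, 0.26]]
side lidbox [[0.627, -0.099, 0.093, 0.68], [0.683, 0.401, -0.002, 0.6]]
t 42.13 shift units total [ 4.37  1.92 -1.68] turn units [-0.0052  0.0091 -0.0024] pose [0.5516 0.1716 0.2335] [-179.67   -0.53   -1.85] F [-0.3  0.1  0.9] gap 0.997
```

View pics/side14z.png

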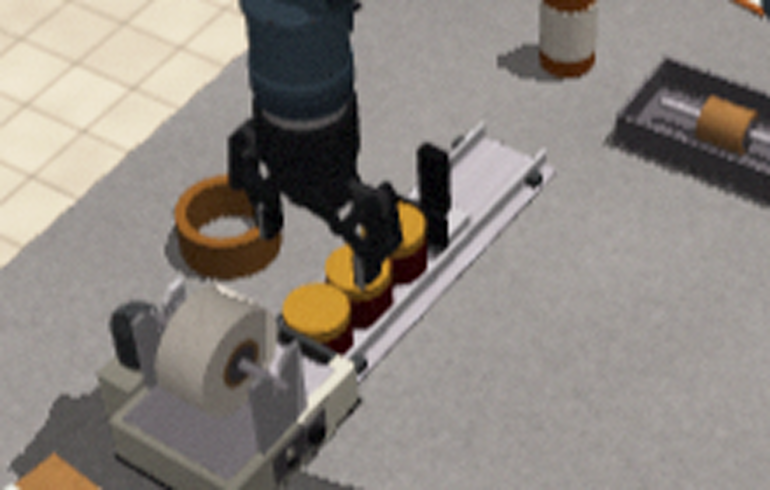

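View pics/scene14.png

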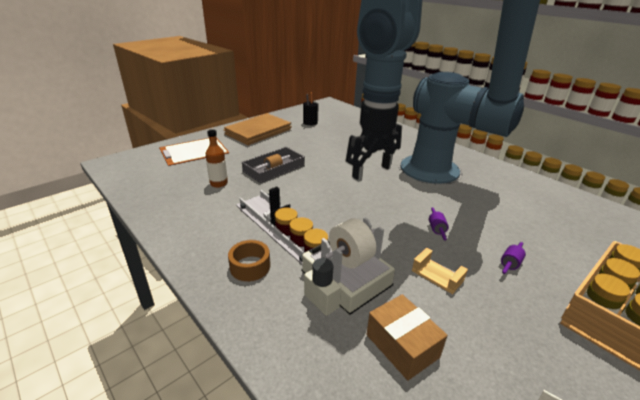

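Emit:
arm_command --targets '[[[0.3,-1,0.3],[0,0,0],0],[[0.3,-1,0.3],[0,0,0],0],[[0.3,-1,0.3],[0,0,0],0],[[0.3,-1,0.3],[0,0,0],0],[[0.3,-1,0.3],[0,0,0],0]]'

```text
time: 42.55
tcp_pos: [0.5798, 0.0724, 0.2631]
tcp_rot: [-179.6, -0.3, -1.4]
wrist_force: [0.5, -0.5, 0.1]
finger_gap: 1.005
```

Emit:
arm_command --targets '[[[0.3,-1,0],[0,0,0],0],[[0.3,-1,0],[0,0,0],0],[[0.3,-0.7,0],[0,0,0],0],[[0,0,0],[0,0,0],0],[[0,0,0],[0,0,0],0]]'

```text
time: 42.97
tcp_pos: [0.6006, 0.0116, 0.2649]
tcp_rot: [-179.6, -0.5, -1.7]
wrist_force: [0.1, 0.3, -0.0]
finger_gap: 1.002
```

Run:
```python
from h import *
s,f=grab('wrist','w15'); W=cloud(f,s); c=f['img'].astype(int)
gold=(c[...,0]>90)&(c[...,0]-c[...,2]>60)&(W[...,2]>.055)&(W[...,2]<.068)&(abs(W[...,0]-.63)<.05)
import numpy as np
ctr=np.array([[.634,.085],[.632,.024],[.630,-.038]])
p=W[gold][:,:2]
for k in ctr:
    q=p[np.hypot(*(p-k).T)<.033]
    from scipy.optimize import least_squares
    print(len(q), q.mean(0).round(4) if len(q) else '', (cv2.minEnclosingCircle((q*1000).astype(np.float32))) if len(q)>5 else '')
print([np.round(d['point'],4).tolist() for d in ctrl.pinpoint('wrist','jar1')],[np.round(d['point'],4).tolist() for d in ctrl.pinpoint('wrist','stop_handle')])
m=(W[...,2]>.055)&(W[...,2]<.064)&(abs(W[...,0]-.63)<.035)&(W[...,1]<-.066)&(W[...,1]>-.09)&(c.max(-1)<70)
print('face plate y',np.percentile(W[m][:,1],[2,50,98]) if m.any() else None)
```

```text
3340 [0.6342 0.0848] ((633.916748046875, 84.51663970947266), 30.169206619262695)
3006 [0.6311 0.0234] ((632.4721069335938, 23.919326782226562), 32.921287536621094)
2676 [ 0.6332 -0.0378] ((629.9906005859375, -38.005706787109375), 32.99212646484375)
[[0.6343, 0.0195, 0.036], [0.6301, -0.0364, 0.036], [0.6356, 0.088, 0.0315]] [[0.6256, -0.103, 0.0955]]
face plate y [-0.07684503 -0.07271488 -0.06956921]
```

View pics/w15.png

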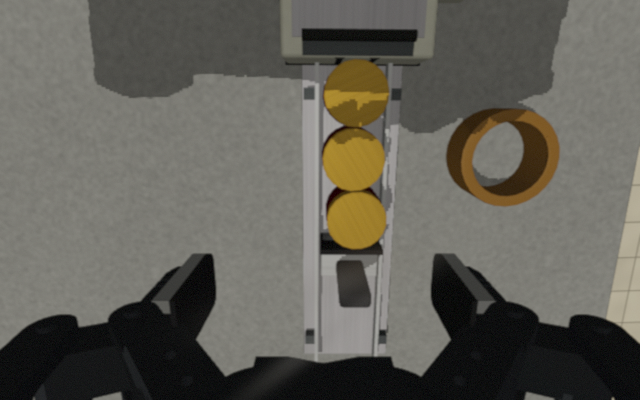

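```bash
python3 -c "
from h import *
print(ctrl.hand_in())"
```

```text
the job is handed in; nothing more can be done
None
```

The labeller is ready for the next batch, and I handed the job in at about 43 s of the 210 s allowed. `hand_in` gives no verdict, so what follows rests on my own last checks.

- **Spent core:** it lies in the grey tray at about (0.445, -0.365, 0.025), close to the tray's centre.
- **Fresh roll:** I lowered it into the slots in small steps until the arm pressed on the slot bottoms with about 12 N, then released it. Afterwards the scene camera put both axle ends at z about 0.12. The side camera found only one end, also at 0.12. The roll's middle was within about 4 mm of the seat.
- **Jars:** I found three jars in front of the labeller, and all three stand upright in the lane. A last wrist picture put their lids about 61–62 mm apart, with the first jar at the end wall and the row touching.
- **Stop:** I pushed it until it no longer moved at 15 N. Its face then measured within about 2 mm of the last jar.
- **Bystanders and gripper:** the sauce bottle, tape and box of lids read within a few millimetres of where they started. The gripper was clear of everything.

No check failed. The network's position estimates scattered by about 5 mm, so for the jar gaps I relied on the depth picture and the push force. I saw no sign of a jar being knocked.

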